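Load the tube sled into the shaking warmer through its short slot

ROBOT

A 6-joint arm with a two-finger parallel gripper is mounted at the origin on the work surface. World frame = base frame: x ahead of the robot, y to its left, z up, the work surface at z = 0. Lengths are in m, angles in degrees, forces in N, time in s.
With the tool pointing down it reaches from about 0.35 to 0.95 m from the base axis. Payload 17.4 kg.
Tool frame: the origin (TCP) lies on the centre line of the jaws, within the pads' length; the fingertips stand 19 mm ahead of it and the grasp point (between the pads) is the TCP (arm.tip_reach is the distance from the TCP to the fingertips, in m); z points along the fingers, x is the direction in which the jaws open and shut, and the axes are right-handed (so a half turn about z gives the same grasp; the last joint's range is limited). The gripper opens to 93 mm and grips with 3 to 60 N. Pads are 15 mm wide; open, the fingers measure 128 mm over their backs; the gripper's body (75 mm by 188 mm) begins 65 mm behind the grasp point.
Start: joints at [66.761, 6.646, 82.598, -0, 90.757, -2.166], TCP at [0.243, 0.63, 0.198] pointing down, gripper open.
Joint ranges: [-162.19, 162.19], [-47.58, 125.68], [4.15, 143.07], [-65.23, 245.23], [0.69, 171.88], [-170.13, 170.13]. Speed limits (degrees/s): [108.29, 108.29, 127.2, 180, 180, 180].

INTERFACE

Orientations are given as a 3x3 rotation matrix whose columns are the frame's x, y, z axes.
In Python, from cell import arm gives the robot as it stands.
- The arm moves only by the tool jog_arm, never from a script. Its argument "rows" is a list of rows, each a list of 2 entries, a list of its own where there are three numbers: the shift along the world's x, y, z in cm, then the turn about the world's z in rad. In form: [[[tx, ty, tz], twist], ...]. A call has 1 to 12 rows; each row shifts and turns the pose as measured when the row begins; what a row does not reach is not made up. A row lasts 1/12 s, in which the tool goes at most 41.7 mm and 7.16 degrees, less where a joint would pass 70% of its speed; a pose out of reach is approached as far as the arm can. A call with a gripper value outside its range is refused whole. "claw" is the closure, from -1 (fully open) to 1 (shut), set as the call begins (left out, the last holds). The fingers move at their own pace and stop on an object; "squeeze" is the grip in N (left out, the last holds). Time passes only in rows, so rows that do not move let the fingers close. It gives the time, the measured TCP pose, the force and the opening at its end, in the units of the state.
- arm.get_state(): the state, without advancing time (a new reading comes with each control period).
- arm.snapshot(name): name is "scene" or "top"; returns (picture, depth): 384x512x3 uint8, blue, green, red; 384x512 float32, m along the optical axis (not along the pixel's ray), 0 where there is no reading.
- arm.camera_params(name): a dict with "vertical_fov" (degrees; the focal length in pixels is half the picture's height over the tangent of half this angle, whatever the lens; pixels are square), "cx", "cy" (the principal point, pixels), "world_to_cam" (4x4, takes a point from world to camera coordinates). Camera axes: x right, y down, z forward; pixel columns grow to the right and rows downward; lengths in m; the calibration is good to about 2 mm. A picture is of the moment at which its call begins. camera_params takes no time and is no camera call.
- arm.finish_job(): hands the job in, once; it reports no verdict.
The state is a dict: "clock": time; "q": joint angles; "qd": joint speeds; "effort": joint torques, N m; "tcp_pos": TCP position; "tool_rot": TCP orientation; "wrist_force": force on the tool from outside, world axes, zero at the start; "torque": the same for the moment, N m; "gripper_width": finger opening in m.
Only numpy, scipy, OpenCV 4.12 (cv2) and the standard library are available. Lean on these libraries where they do the work, as an engineer would, in place of code of your own. Each camera call takes 0.05 s, during which the arm holds its last target.

TASK

Load the blue tube sled into the shaking warmer: its foot is longer than the slot in the clear cover, so tilt it toe first in under the front part of the cover, then right it inside so that it stands flat on the warm plate. Draw it to the rear until its handle meets the rear edge of the slot, so that heel and toe are both caught under the cover, and let go. Do not force the sled against the cover, and leave the orange sled and everything else where it is.

Things in the scene. Friction and masses are not known exactly. Their poses are not given: they have to be found in the camera images.
- sled_blue_mid (a point): Middle of the blue tube sled (about 0.15 kg; mass and friction vary): on the centre line of its handle, 62.5 mm above its underside. Flat upright handle, 12 mm thick (x), 30 mm wide (y), top 125 mm above the underside, on a flat foot 50 mm wide (y) and 8 mm thick. z up along the handle, -x to the toe. Starts on a grey mat 4 mm thick, toe roughly to the robot.
- sled_blue_toe (a point): Tip of the sled's toe, the foot's long end: on the underside, 64 mm from the handle's centre line. The foot is 90 mm long: x -64 mm (toe) to +26 mm (heel) from that line. Six white tube caps are fixed on the toe (x -25 to -55 mm, y within 23 mm, tops 18 mm above the underside). Axes as the sled's.
- seat (a point): Point on the aluminium warm plate in the warmer, 40 mm above the bench, where the underside's point below the handle lies when the sled is home. z up, -x to the warmer's front (robot side), y along its width. From here the plate spans x -122 to +46 mm, y +-38 mm between clear walls 6 mm thick; the clear cover lies 50 to 55 mm above the plate; its slot runs x -44 to +6 mm, y +-33 mm.
- slot (a point): Centre of the slot (50 mm in x, 66 mm in y, thin yellow rim) at the top of the cover, 95 mm above the bench, 19 mm to the front of the seat. Axes as the seat's. The warmer is fixed, left or right of the robot, turned up to 0.3 rad. Its grey control box (y +44 to +104 mm) is as high as the cover; a black knob on it stands 10 mm higher.
- cover: The warmer's fixed clear cover with the slot, 5 mm thick; origin at its underside, 38 mm to the front of the seat and 50 mm above the warm plate. Axes as the seat's. The sled must not be forced against it.
- sled_orange_mid (a point): Middle of the orange tube sled, same shape and size as the blue one, standing beside it on the mat about 112 mm away (which is left or right varies). To be left alone.
- bottle_mid (a point): Middle of a clear reagent bottle with a blue cap, 72 mm diameter, 160 mm high, at the back. Bystander.
- tipbox_mid (a point): Middle of a dark blue pipette-tip box with a yellow top, 85 x 122 x 59 mm, at the back. Bystander.
- microplate_mid (a point): Middle of a white many-well plate lying flat, 86 x 128 x 14 mm, at the right side. Bystander.
- pipette_mid (a point): Middle of a grey pipette with a yellow button lying at the back, about 255 mm long, 26 mm thick. Bystander.
- tuberack_mid (a point): Middle of a green tube rack with red and white caps, 100 x 50 x 57 mm, at the left side. Bystander.
Mind the look-alikes: they are no part of the job. Of the things shaped like the part that bears sled_blue_mid, the blue one is meant.

How it is judged (in metres and radians):
On the way, in this order (a step that is already met when the one before it is completed fails the run):
1. the blue sled, tilted, has its toe through the slot and in under the front part of the cover (z of sled_blue_toe in the frame of seat below 0.045 m and x of sled_blue_toe in the frame of seat between -0.125 and -0.047 m and horizontal distance between sled_blue_toe and seat below 0.125 m and angle between sled_blue_mid's own z axis and vertical above 0.3 rad), for 0.05 s.
2. the sled, righted on the warm plate, is drawn back until its handle touches the rear edge of the slot (contact force between sled_blue and cover above 0.3 N and angle between sled_blue_mid's own z axis and vertical below 0.1 rad and x of sled_blue_mid in the frame of seat above -0.0045 m and z of sled_blue_mid in the frame of seat below 0.0685 m).
At the end, for the whole second after the job is handed in: The blue sled is released and stands flat on the warm plate (tilt under 0.06 rad, height within 4 mm), toe to the front, yaw within 0.2 rad of the warmer, handle within 4.5 mm of the slot's rear edge and 20 mm of its middle, heel and toe under the cover (angle between sled_blue_mid's own z axis and vertical below 0.06 rad and z of sled_blue_mid in the frame of seat between 0.0585 and 0.0665 m and x of sled_blue_mid in the frame of seat between -0.0045 and 0.006 m and y of sled_blue_mid in the frame of seat between -0.02 and 0.02 m and x of sled_blue_toe in the frame of seat below -0.052 m and angle between the x axis of sled_blue_mid and the x axis of seat, either way round below 0.2 rad); the robot touches nothing.
It fails at once if the orange sled is moved by more than 3 cm (distance of sled_orange_mid from where it was at the start of the episode above 0.03 m).
It fails at once if the bottle, tip box, microplate, pipette or tube rack is moved by more than 3 cm (distance of any of bottle_mid, tipbox_mid, microplate_mid, pipette_mid, tuberack_mid from where it was at the start of the episode above 0.03 m).
It fails at once if the blue sled is forced against the clear cover (more than 50 N) (contact force between sled_blue and cover above 50 N).
It also fails if it takes over 58 s, if anything falls off the work surface, if the arm or the gripper's body presses on something with over 40 N, if the wrist force passes 120 N, or if a joint passes its speed limit or range.

## Working session

There is one attempt and no reset: what is moved stays moved. The work goes in short steps, Python scripts to look and compute and a tool call to move; the robot and the scene stay as the last step left them, time stands still between calls to the robot, and variables do not carry over. Pictures are saved under pics/ and viewed, and the job is handed in when it is done.

Besides the shell and the picture viewer there is one more tool, called after "Emit:" as a command line: name --argument value ..., lists and objects as JSON in quotes. jog_arm: Moves the arm, as the interface text tells. Its arguments: {"type":"object","properties":{"rows":{"type":"array","items":{"type":"array"}},"claw":{"type":"number"},"squeeze":{"type":"number"}},"required":["rows"]}

```bash
mkdir -p pics; cat > h.py <<'E'
from cell import arm
import numpy as np, cv2
def grab(tag):
    out={}
    for n in("scene","top"):
        p,d=arm.snapshot(n); out[n]=(p,d)
        cv2.imwrite(f"pics/{tag}_{n}.png",p); np.savez(f"pics/{tag}_{n}.npz",p=p,d=d)
    return out
def cam(n):
    c=arm.camera_params(n); f=192/np.tan(np.radians(c["vertical_fov"])/2); return f,c["cx"],c["cy"],np.array(c["world_to_cam"])
def deproj(n,u,v,z):  # z depth
    f,cx,cy,T=cam(n); pc=np.array([(u-cx)/f*z,(v-cy)/f*z,z,1]); return (np.linalg.inv(T)@pc)[:3]
def onplane(n,u,v,h):
    f,cx,cy,T=cam(n); Ti=np.linalg.inv(T); o=Ti[:3,3]; r=Ti[:3,:3]@np.array([(u-cx)/f,(v-cy)/f,1]); s=(h-o[2])/r[2]; return o+s*r
def proj(n,P):
    f,cx,cy,T=cam(n); p=T@np.append(P,1); return np.array([f*p[0]/p[2]+cx,f*p[1]/p[2]+cy])
E
python3 - <<'E'
from h import *
grab("a")
for n in("scene","top"):
    f,cx,cy,T=cam(n); print(n,f,cx,cy,np.linalg.inv(T).round(3))
print(arm.get_state())
E
```

```text
scene 474.78255711626343 256.1869207541911 190.3351117982551 [[-0.368  0.755 -0.542  1.286]
 [ 0.93   0.291 -0.225  0.359]
 [-0.012 -0.587 -0.809  1.223]
 [ 0.     0.     0.     1.   ]]
top 420.2786075723154 264.12640017504344 193.4020594716142 [[ 0.01  -0.984  0.18   0.297]
 [-1.    -0.01   0.005  0.02 ]
 [-0.004 -0.18  -0.984  1.336]
 [ 0.     0.     0.     1.   ]]
{'clock': 0.1, 'q': array([ 6.67608604e+01,  6.67188786e+00,  8.26304099e+01, -7.18157408e-04,
        9.07563657e+01, -2.16461563e+00]), 'qd': array([ 0.10883761,  0.02959311, -0.09323053,  0.01652207,  0.0485582 ,
        0.13190884]), 'effort': array([ 2.23592331e-03, -7.22894382e+01, -6.23862290e+01,  7.81547721e-02,
        2.28093500e-02, -4.70327666e-05]), 'tcp_pos': array([0.24264047, 0.6296734 , 0.19738934]), 'tool_rot': array([[ 3.59581890e-01,  9.33113450e-01, -3.92472314e-04],
       [ 9.33112971e-01, -3.59582104e-01, -9.45745706e-04],
       [-1.02361406e-03, -2.61479786e-05, -9.99999476e-01]]), 'wrist_force': array([-0.81622189,  0.44138171, -0.19752563]), 'torque': array([ 0.0171607 , -0.08678684, -0.02072974]), 'gripper_width': 0.09287124398523741}
```

View pics/a_scene.png

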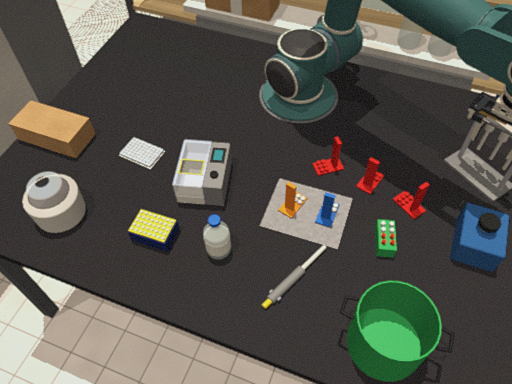

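View pics/a_top.png

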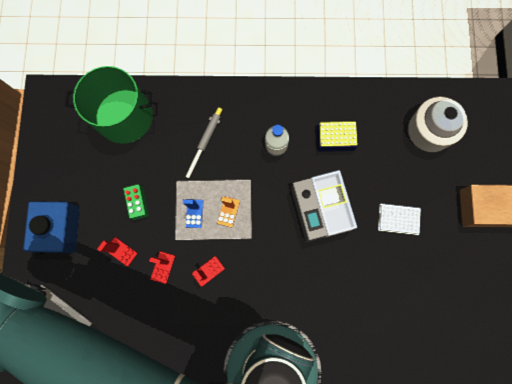

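The top view shows a blue sled at about (193,212) and an orange one at (229,211) on the mat. Red look-alikes sit at (118,252), (162,268) and (208,271), and the warmer is at about (325,207). The blue one on the mat fits the description; I'll confirm it in enlarged crops.

```bash
python3 - <<'E'
from h import *
t=cv2.imread("pics/a_top.png"); s=cv2.imread("pics/a_scene.png")
cv2.imwrite("pics/c1.png",cv2.resize(t[175:245,170:255],None,fx=8,fy=8,interpolation=cv2.INTER_CUBIC))
cv2.imwrite("pics/c2.png",cv2.resize(t[165:245,285:365],None,fx=7,fy=7,interpolation=cv2.INTER_CUBIC))
cv2.imwrite("pics/c3.png",cv2.resize(s[130:250,165:355],None,fx=4,fy=4,interpolation=cv2.INTER_CUBIC))
E
```

```text
(no output)
```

View pics/c1.png

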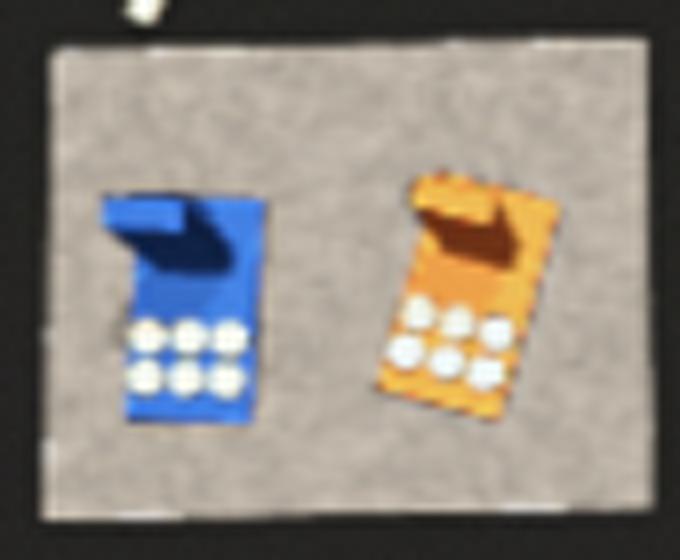

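View pics/c2.png

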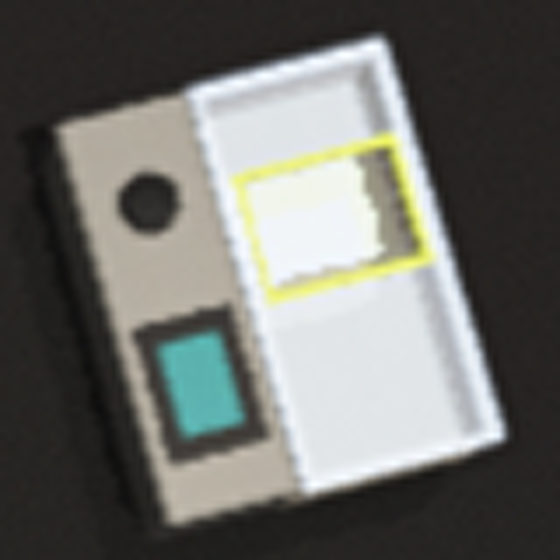

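View pics/c3.png

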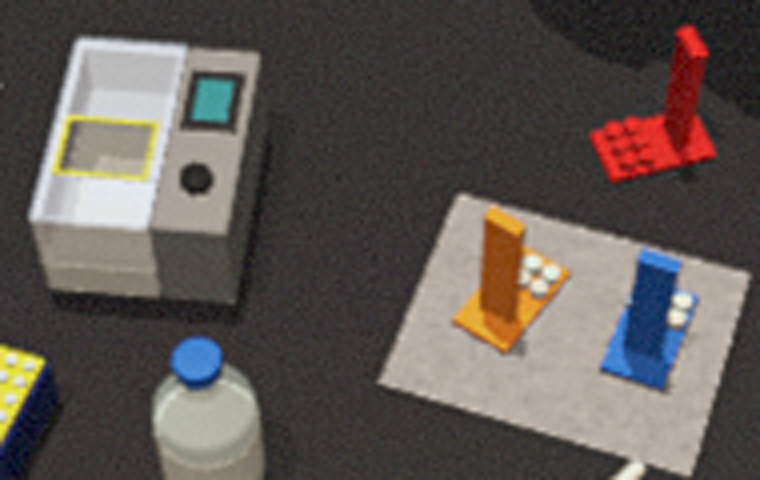

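```bash
python3 - <<'E'
from h import *
def P(U,V,s,o,h,n="top"): return onplane(n,o[0]+(U+.5)/s-.5,o[1]+(V+.5)/s-.5,h)
o=(170,175)
hd=[P(U,V,8,o,.129) for U,V in [(103,196),(185,196),(184,232),(104,230)]]
print("handle top",np.round(hd,4).tolist(),np.mean(hd,0))
print("toe",[P(U,V,8,o,.012).round(4).tolist() for U,V in [(124,421),(252,424)]],"heel R",P(268,200,8,o,.012).round(4))
o=(170,175)
hd=[P(U,V,8,o,.129) for U,V in [(415,175),(500,190),(494,222),(415,205)]]
print("orange",np.mean(hd,0))
o=(285,165)
sl=np.array([P(U,V,7,o,.095) for U,V in [(238,176),(392,137),(434,262),(272,301)]])
print("slot",sl.round(4).tolist(),sl.mean(0)); 
print("edges",[np.linalg.norm(sl[i]-sl[(i+1)%4]).round(4) for i in range(4)])
for i,j in((3,0),(2,1)): d=sl[j]-sl[i]; print("yaw",np.arctan2(d[1],d[0]))
for i,j in((1,0),(2,3)): d=sl[j]-sl[i]; print("yaw y",np.arctan2(-d[0],d[1]))
cv=np.array([P(U,V,7,o,.095) for U,V in [(188,90),(385,38),(505,437),(303,495)]])
print("cover",cv.round(4).tolist(),cv.mean(0),[np.linalg.norm(cv[i]-cv[(i+1)%4]).round(4) for i in range(4)])
for i,j in((3,0),(2,1)): d=cv[j]-cv[i]; print("yaw",np.arctan2(d[1],d[0]))
# scene cam cross-check
o=(165,130)
ss=np.array([P(U,V,4,o,.095,"scene") for U,V in [(152,180),(52,174),(68,117),(158,121)]])
print("slot scene",ss.round(4).tolist(),ss.mean(0))
hb=np.array([P(U,V,4,o,.129,"scene") for U,V in [(640,250),(681,257),(676,271),(636,264)]]); print("blue top scene",hb.mean(0))
d=arm.snapshot; z=np.load("pics/a_top.npz")["d"]
for u,v in [(188,201),(195,220),(312,195),(330,225),(330,192),(303,200)]: print((u,v),z[v,u],deproj("top",u,v,z[v,u]).round(4))
E
```

```text
handle top [[0.4986, 0.2648, 0.129], [0.4989, 0.2349, 0.129], [0.4856, 0.2348, 0.129], [0.4861, 0.2639, 0.129]] [0.4922825  0.24959801 0.129     ]
toe [[0.4282, 0.2761, 0.012], [0.4275, 0.2255, 0.012]] heel R [0.5172 0.2225 0.012 ]
orange [0.49912088 0.13620968 0.129     ]
slot [[0.5368, -0.1363, 0.095], [0.5545, -0.2027, 0.095], [0.5002, -0.2194, 0.095], [0.4827, -0.15, 0.095]] [ 0.51855669 -0.17709921  0.095     ]
edges [np.float64(0.0688), np.float64(0.0568), np.float64(0.0715), np.float64(0.0558)]
yaw 0.24943763117420426
yaw 0.29837955532877125
yaw y 0.2608708832385716
yaw y 0.2472834039071569
cover [[0.5744, -0.1152, 0.095], [0.5982, -0.2006, 0.095], [0.4257, -0.2475, 0.095], [0.4003, -0.1618, 0.095]] [ 0.49965182 -0.18129068  0.095     ] [np.float64(0.0887), np.float64(0.1788), np.float64(0.0893), np.float64(0.1802)]
yaw 0.26195362232281905
yaw 0.26506466360292297
slot scene [[0.5342, -0.127, 0.095], [0.5562, -0.2002, 0.095], [0.5017, -0.2142, 0.095], [0.4804, -0.1474, 0.095]] [ 0.51812496 -0.17221224  0.095     ]
blue top scene [0.49360739 0.25230362 0.129     ]
(188, 201) 1.2185313 [0.4922 0.2474 0.1338]
(195, 220) 1.3315606 [0.4514 0.2457 0.0114]
(312, 195) 1.2573041 [ 0.52   -0.1161  0.0975]
(330, 225) 1.2448747 [ 0.431  -0.1689  0.0935]
(330, 192) 1.3198051 [ 0.541  -0.1793  0.0375]
(303, 200) 1.2558403 [ 0.5048 -0.0892  0.0963]
```

Emit:
jog_arm --rows '[[[2.1, -3.15, 0], 0.03], [[2.1, -3.15, 0], 0.03], [[2.1, -3.15, 0], 0.03], [[2.1, -3.15, 0], 0.03], [[2.1, -3.15, 0], 0.03], [[2.1, -3.15, 0], 0.03], [[2.1, -3.15, 0], 0.03], [[2.1, -3.15, 0], 0.03], [[2.1, -3.15, 0], 0.03], [[2.1, -3.15, 0], 0.03], [[2.1, -3.15, 0], 0.03], [[2.1, -3.15, 0], 0.03]]' --claw -1

```text
clock: 1.1
tcp_pos: [0.4962, 0.2369, 0.1918]
tool_rot: [[-0.018, 1.0, -0.003], [1.0, 0.018, -0.007], [-0.007, -0.003, -1.0]]
wrist_force: [1.1, 1.1, 0.4]
gripper_width: 0.093
```

Emit:
jog_arm --rows '[[[-0.2, 0.7, -1], -0.01], [[-0.15, 0.65, -2], -0.01], [[0, 0, -2], 0], [[0, 0, -2], 0], [[0, 0, -1], 0], [[0, 0, 0], 0]]'

```text
clock: 1.6
tcp_pos: [0.4968, 0.2422, 0.1083]
tool_rot: [[0.012, 1.0, -0.003], [1.0, -0.012, -0.008], [-0.008, -0.002, -1.0]]
wrist_force: [0.1, 0.2, -0.0]
gripper_width: 0.0928
```

```bash
python3 -c "
from h import *
s=arm.get_state();print(s['tcp_pos'],s['tool_rot'].round(3))"
```

```text
[0.49676382 0.2421801  0.10832889] [[ 0.012  1.    -0.003]
 [ 1.    -0.012 -0.008]
 [-0.008 -0.002 -1.   ]]
```

Emit:
jog_arm --rows '[[[-0.2, 0.4, -0.5], 0], [[-0.2, 0.4, -0.4], 0], [[0, 0, 0], 0]]'

```text
clock: 1.85
tcp_pos: [0.4926, 0.2512, 0.0999]
tool_rot: [[0.012, 1.0, -0.002], [1.0, -0.012, -0.008], [-0.008, -0.002, -1.0]]
wrist_force: [0.6, -1.3, 0.8]
gripper_width: 0.0931
```

Close with a gentle grip and check.

Emit:
jog_arm --rows '[[[0, 0, 0], 0], [[0, 0, 0], 0], [[0, 0, 0], 0], [[0, 0, 0], 0], [[0, 0, 0], 0], [[0, 0, 0], 0], [[0, 0, 0], 0], [[0, 0, 0], 0]]' --claw 1 --squeeze 15

```text
clock: 2.52
tcp_pos: [0.4936, 0.2524, 0.1033]
tool_rot: [[0.011, 1.0, 0.002], [1.0, -0.011, -0.006], [-0.006, 0.002, -1.0]]
wrist_force: [0.2, -0.4, -0.9]
gripper_width: 0.0445
```

Emit:
jog_arm --rows '[[[0, 0, 1], 0], [[0, 0, 2], 0], [[0, 0, 3], 0], [[0, 0, 3], 0], [[0, 0, 2], 0], [[0, 0, 0], 0]]'

```text
clock: 3.02
tcp_pos: [0.4918, 0.2513, 0.2198]
tool_rot: [[0.011, 1.0, -0.001], [1.0, -0.011, -0.007], [-0.007, -0.001, -1.0]]
wrist_force: [0.2, 0.8, 0.1]
gripper_width: 0.0047
```

```bash
python3 - <<'E'
from h import *
grab("b")
s=cv2.imread("pics/b_scene.png"); t=cv2.imread("pics/b_top.png")
cv2.imwrite("pics/b1.png",np.hstack([cv2.resize(s[130:270,240:400],(640,560)),]))
print(arm.get_state()['tcp_pos'],arm.get_state()['gripper_width'])
E
```

```text
[0.49117195 0.25106874 0.21589933] 0.0007781348525748861
```

View pics/b1.png

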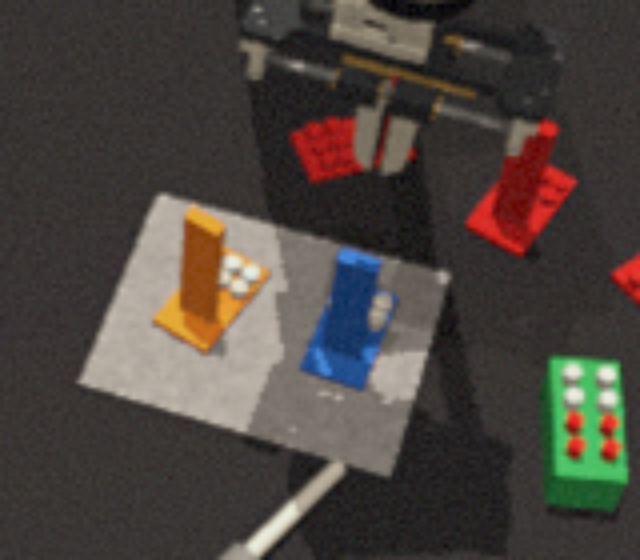

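Closing is slow (about 70 mm/s), so I lifted too early. The sled still stands at its place, crop (345,310). I'll reopen, go down and close again.

Emit:
jog_arm --rows '[[[0, 0, 0], 0], [[0, 0, 0], 0], [[0, 0, 0], 0], [[0, 0, 0], 0], [[0, 0, 0], 0], [[0, 0, 0], 0], [[0, 0, 0], 0], [[0, 0, 0], 0], [[0, 0, 0], 0], [[0, 0, 0], 0], [[0.1, 0, 0], 0]]' --claw -0.4

```text
clock: 4.03
tcp_pos: [0.4905, 0.2503, 0.2099]
tool_rot: [[0.011, 1.0, -0.012], [1.0, -0.011, -0.012], [-0.012, -0.011, -1.0]]
wrist_force: [0.2, 0.6, 0.4]
gripper_width: 0.0642
```

```bash
python3 - <<'E'
from h import *
# is sled where it was? top-depth: handle top pixels height>.1 near
p=np.load("pics/a_scene.npz"); q=np.load("pics/b_scene.npz")
def blue(im): 
    h=cv2.cvtColor(im["p"],cv2.COLOR_BGR2HSV); m=(h[...,0]>105)&(h[...,0]<120)&(h[...,1]>150); m[:180]=0;m[230:]=0;m[:,:310]=0;m[:,345:]=0
    ys,xs=np.nonzero(m);return xs.mean(),ys.mean(),len(xs),xs.min(),xs.max(),ys.min(),ys.max()
print(blue(p),blue(q))
s=arm.get_state();print(s['tcp_pos'],s['gripper_width'])
E
```

```text
(np.float64(326.1869918699187), np.float64(211.28455284552845), 369, np.int64(316), np.int64(335), np.int64(193), np.int64(226)) (np.float64(326.25634517766497), np.float64(210.78426395939087), 394, np.int64(316), np.int64(335), np.int64(193), np.int64(226))
[0.49047567 0.25028296 0.20985568] 0.06424966700116115
```

Emit:
jog_arm --rows '[[[0, 0, -2], 0], [[0.1, 0, -3], 0], [[0.1, 0, -3], 0], [[0, 0, -2], 0], [[0, 0, -0.7], 0], [[0, 0, 0], 0]]'

```text
clock: 4.53
tcp_pos: [0.4934, 0.2505, 0.1012]
tool_rot: [[0.011, 1.0, -0.007], [1.0, -0.011, -0.01], [-0.01, -0.007, -1.0]]
wrist_force: [0.2, -0.2, 0.2]
gripper_width: 0.0652
```

Emit:
jog_arm --rows '[[[0, 0, 0], 0], [[0, 0, 0], 0], [[0, 0, 0], 0], [[0, 0, 0], 0], [[0, 0, 0], 0], [[0, 0, 0], 0], [[0, 0, 0], 0], [[0, 0, 0], 0]]' --claw 1 --squeeze 15

```text
clock: 5.2
tcp_pos: [0.4956, 0.2515, 0.1077]
tool_rot: [[0.011, 1.0, -0.001], [1.0, -0.011, -0.007], [-0.007, -0.001, -1.0]]
wrist_force: [0.6, 0.2, -2.3]
gripper_width: 0.0289
```

Emit:
jog_arm --rows '[[[0, 0, 1], 0], [[0, 0, 2], 0.02], [[0, 0, 2.5], 0.04], [[0, 0, 2.5], 0.05], [[0, 0, 2], 0.05], [[0, 0, 1], 0.05]]'

```text
clock: 5.7
tcp_pos: [0.4931, 0.2503, 0.2216]
tool_rot: [[-0.204, 0.979, -0.004], [0.979, 0.204, -0.011], [-0.01, -0.007, -1.0]]
wrist_force: [-0.1, -0.3, -1.4]
gripper_width: 0.0289
```

```bash
python3 - <<'E'
from h import *
grab("d")
s=cv2.imread("pics/d_scene.png")
cv2.imwrite("pics/d1.png",cv2.resize(s[90:270,240:440],(800,720))[:600])
s=arm.get_state();print(s['tcp_pos'],s['gripper_width'],s['tool_rot'].round(3),s['wrist_force'])
E
```

```text
[0.49336867 0.25048051 0.22112236] 0.028583471970097273 [[-0.203  0.979 -0.003]
 [ 0.979  0.203 -0.011]
 [-0.01  -0.005 -1.   ]] [ 0.65668674  0.42945613 -1.79108447]
```

View pics/d1.png

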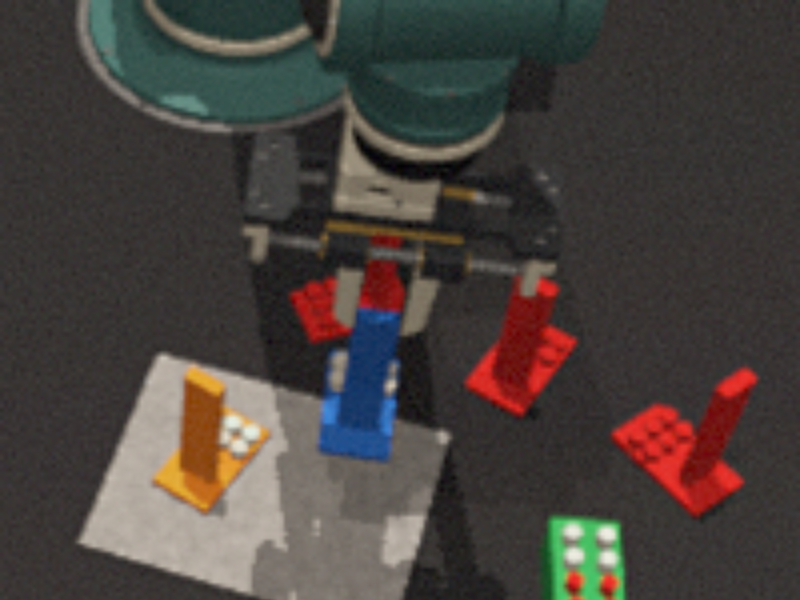

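```bash
python3 - <<'E'
from h import *
s=arm.get_state();t=s['tcp_pos']
for dz in(-.02,-.01,0,.01,.02,.03): print(dz,((proj("scene",t+[0,0,dz])-[240,90])*4).round(0))
d=np.load("pics/d_scene.npz")["d"]
for U,V in[(375,320),(372,350),(365,400),(360,425),(355,440)]:
    u,v=240+U//4,90+V//4; print(U,V,deproj("scene",u,v,d[v,u]).round(4))
E
```

```text
-0.02 [366. 356.]
-0.01 [368. 347.]
0 [370. 338.]
0.01 [371. 328.]
0.02 [373. 319.]
0.03 [375. 310.]
375 320 [0.4968 0.2502 0.2441]
372 350 [0.4975 0.2538 0.2166]
365 400 [0.4971 0.2552 0.1577]
360 425 [0.5001 0.2561 0.1333]
355 440 [0.5111 0.2542 0.1275]
```

```bash
python3 - <<'E'
from h import *
z=np.load("pics/a_top.npz")["d"]
for nm,u,v in[("box",322,145),("box",355,145),("box",338,140),("bot",277,130),("bot",277,150),("wall",325,173),("behind",325,165)]: print(nm,deproj("top",u,v,z[v,u]).round(3))
for u,v in[(319,149),(357,147),(319,123)]: print(onplane("top",u,v,.03).round(3))
E
cat > plan.py <<'E'
import numpy as np
h=101.
# sled outline pieces (convex boxes): foot, caps, handle
B=[(-64,26,0,8),(-55,-25,8,18),(-6,6,8,125)]
C=[(-128,-44,50,55),(6,52,50,55)]; 
def pts(xb,zb,th):
    c,s=np.cos(th),np.sin(th); out=[]
    for a,b,p,q in B:
        X,Z=np.meshgrid(np.linspace(a,b,41),np.linspace(p,q,31)); X,Z=X.ravel(),Z.ravel()
        out.append(np.c_[xb+X*c-Z*s, zb+X*s+Z*c])
    return np.vstack(out)
def clear(xb,zb,th):
    P=pts(xb,zb,th); m=P[:,1].min()
    for a,b,p,q in C:
        dx=np.maximum(np.maximum(a-P[:,0],P[:,0]-b),0); dz=np.maximum(np.maximum(p-P[:,1],P[:,1]-q),0)
        d=np.hypot(dx,dz); ins=(dx==0)&(dz==0)
        if ins.any(): return -1
        m=min(m,d.min())
    m=min(m,P[:,0].min()+122)
    return m
if __name__=="__main__":
    for th in(.45,.5,.55,.6,.65,.7):
        print("th",th)
        for zb in range(100,10,-6):
            best=max((clear(x,zb,th),x) for x in np.arange(-60,60,1.)); 
            print("  zb",zb,"clear %.1f at xb %.0f"%best, "tcp x %.0f z %.0f"%(best[1]-h*np.sin(th),zb+h*np.cos(th)))
E
python3 plan.py
```

```text
box [ 0.688 -0.154  0.056]
box [ 0.69  -0.259  0.053]
box [ 0.705 -0.204  0.058]
bot [ 0.7   -0.009  0.161]
bot [ 0.665 -0.011  0.074]
wall [ 0.611 -0.17  -0.   ]
behind [ 0.638 -0.171 -0.003]
[ 0.683 -0.148  0.03 ]
[ 0.691 -0.27   0.03 ]
[ 0.771 -0.149  0.03 ]
th 0.45
  zb 100 clear 27.5 at xb 36 tcp x -8 z 191
  zb 94 clear 22.9 at xb 34 tcp x -10 z 185
  zb 88 clear 18.4 at xb 32 tcp x -12 z 179
  zb 82 clear 13.9 at xb 30 tcp x -14 z 173
  zb 76 clear 9.8 at xb 27 tcp x -17 z 167
  zb 70 clear 5.9 at xb 23 tcp x -21 z 161
  zb 64 clear 3.4 at xb 17 tcp x -27 z 155
  zb 58 clear -1.0 at xb 59 tcp x 15 z 149
  zb 52 clear -1.0 at xb 59 tcp x 15 z 143
  zb 46 clear -1.0 at xb 59 tcp x 15 z 137
  zb 40 clear 4.7 at xb -23 tcp x -67 z 131
  zb 34 clear 5.3 at xb -21 tcp x -65 z 125
  zb 28 clear 0.2 at xb 10 tcp x -34 z 119
  zb 22 clear -1.0 at xb 59 tcp x 15 z 113
  zb 16 clear -1.0 at xb 59 tcp x 15 z 107
th 0.5
  zb 100 clear 26.1 at xb 34 tcp x -14 z 189
  zb 94 clear 21.4 at xb 32 tcp x -16 z 183
  zb 88 clear 17.0 at xb 31 tcp x -17 z 177
  zb 82 clear 12.7 at xb 29 tcp x -19 z
[... 2401 characters left out ...]
 102
  zb 16 clear -1.0 at xb 59 tcp x -2 z 96
th 0.7
  zb 100 clear 20.2 at xb 28 tcp x -37 z 177
  zb 94 clear 16.4 at xb 26 tcp x -39 z 171
  zb 88 clear 13.6 at xb 24 tcp x -41 z 165
  zb 82 clear 11.0 at xb 21 tcp x -44 z 159
  zb 76 clear 8.3 at xb 18 tcp x -47 z 153
  zb 70 clear 5.6 at xb 15 tcp x -50 z 147
  zb 64 clear 5.0 at xb 9 tcp x -56 z 141
  zb 58 clear 4.9 at xb 1 tcp x -64 z 135
  zb 52 clear 5.0 at xb -6 tcp x -71 z 129
  zb 46 clear 4.8 at xb -13 tcp x -78 z 123
  zb 40 clear -1.0 at xb 59 tcp x -6 z 117
  zb 34 clear -1.0 at xb 59 tcp x -6 z 111
  zb 28 clear -1.0 at xb 59 tcp x -6 z 105
  zb 22 clear -1.0 at xb 59 tcp x -6 z 99
  zb 16 clear -1.0 at xb 59 tcp x -6 z 93
```

Emit:
jog_arm --rows '[[[0, -0.5, 2.5], 0.02], [[0, -1, 2.5], 0.02], [[0.5, -2, 2], 0.015], [[1.2, -2.6, 0], 0], [[1.5, -3.2, 0], 0], [[1.8, -3.3, 0], 0], [[1.8, -3.3, 0], 0], [[1.8, -3.3, 0], 0], [[1.8, -3.3, 0], 0], [[1.8, -3.3, 0], 0], [[1.8, -3.3, 0], 0], [[1.5, -3, 0], 0]]'

```text
clock: 6.8
tcp_pos: [0.6475, -0.0813, 0.2838]
tool_rot: [[-0.242, 0.97, -0.014], [0.97, 0.242, -0.012], [-0.008, -0.017, -1.0]]
wrist_force: [-0.6, 0.6, -2.3]
gripper_width: 0.0289
```

Emit:
jog_arm --rows '[[[0.6, -2, 0], 0.01], [[0.6, -1.8, 0], 0.007], [[0.2, -0.8, -1], 0], [[0, 0, -2.5], 0], [[0, 0, -2.5], 0], [[0, 0, -2], 0], [[0, 0, -1], 0]]'

```text
clock: 7.38
tcp_pos: [0.662, -0.1364, 0.1807]
tool_rot: [[-0.239, 0.971, -0.022], [0.971, 0.239, -0.01], [-0.005, -0.024, -1.0]]
wrist_force: [0.2, -0.2, -2.7]
gripper_width: 0.029
```

```bash
cat > st.py <<'E'
from h import *
SEAT=np.array([.5367,-.1706]); YW=.262
def st():
    s=arm.get_state(); p=s['tcp_pos']; c,sn=np.cos(YW),np.sin(YW); d=p[:2]-SEAT
    print("t %.2f seatframe TCP x %.1f y %.1f z %.1f mm; yaw err %.3f; tilt %s; F %s; w %.1f"%(s['clock'],1e3*(d[0]*c+d[1]*sn),1e3*(-d[0]*sn+d[1]*c),1e3*(p[2]-.04),np.arctan2(s['tool_rot'][1,0],s['tool_rot'][0,0])-np.pi/2-YW,s['tool_rot'][:2,2].round(3),s['wrist_force'].round(1),1e3*s['gripper_width']))
st()
E
python3 st.py; python3 - <<'E'
from h import *
grab("e")
s=cv2.imread("pics/e_scene.png")
cv2.imwrite("pics/e1.png",cv2.resize(s[100:260,100:300],(800,640))[:600])
E
```

```text
t 7.38 seatframe TCP x 129.9 y 0.6 z 140.7 mm; yaw err -0.021; tilt [-0.022 -0.01 ]; F [ 0.2 -0.2 -2.7]; w 29.0
```

View pics/e1.png

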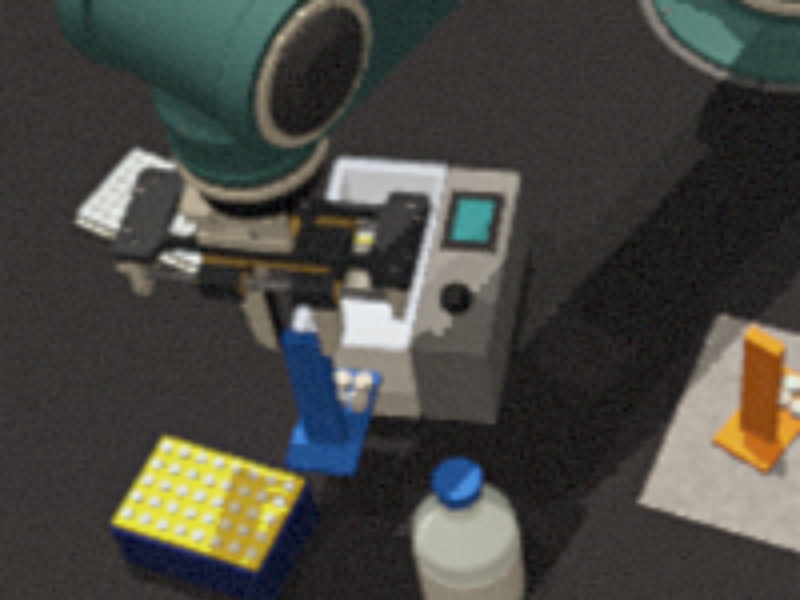

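Emit:
jog_arm --rows '[[[0, 0, -0.5], 0.01], [[-0.97, -0.26, 0], 0.01], [[-0.97, -0.26, 0], 0], [[-0.97, -0.26, 0], 0], [[-0.97, -0.26, 0], 0], [[-0.97, -0.26, 0], 0], [[-0.97, -0.26, 0], 0]]' --squeeze 12

```text
clock: 8.07
tcp_pos: [0.6003, -0.1521, 0.1819]
tool_rot: [[-0.262, 0.965, -0.016], [0.965, 0.261, -0.012], [-0.008, -0.019, -1.0]]
wrist_force: [1.1, 0.5, -1.8]
gripper_width: 0.0282
```

```bash
python3 st.py; python3 - <<'E'
from h import *
grab("f")
s=cv2.imread("pics/f_scene.png")
cv2.imwrite("pics/f1.png",cv2.resize(s[100:260,100:300],(800,640))[:600])
E
```

```text
t 8.07 seatframe TCP x 66.2 y 1.4 z 141.9 mm; yaw err 0.003; tilt [-0.016 -0.012]; F [ 1.1  0.5 -1.8]; w 28.2
```

View pics/f1.png

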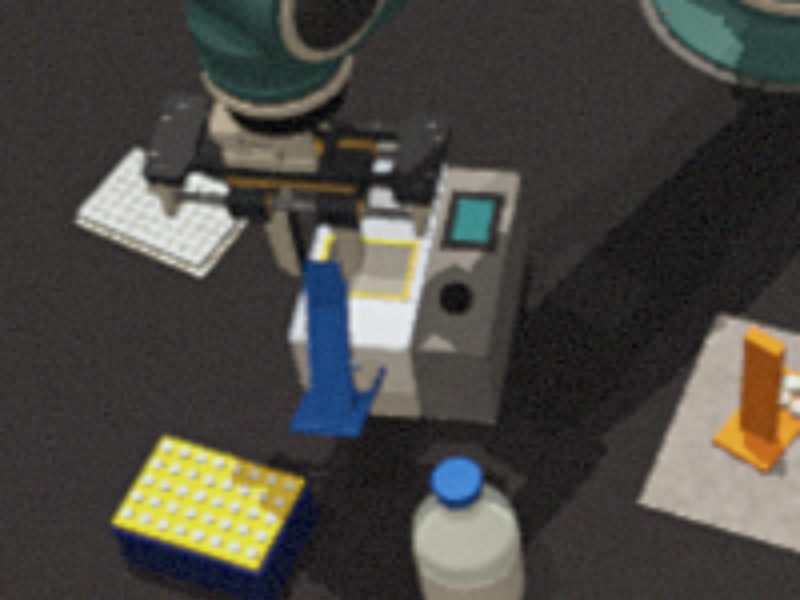

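Tilting works: the toe bears on the rear wall (crop (375,380)) with a force of about 1 N. Continue.

Emit:
jog_arm --rows '[[[-0.97, -0.27, -0.2], 0], [[-0.7, -0.2, -0.1], 0], [[-0.3, -0.08, 0], 0]]'

```text
clock: 8.42
tcp_pos: [0.5791, -0.1582, 0.1792]
tool_rot: [[-0.261, 0.965, -0.015], [0.965, 0.261, -0.013], [-0.008, -0.018, -1.0]]
wrist_force: [0.8, -0.3, -1.8]
gripper_width: 0.0269
```

```bash
cat > tilt.py <<'E'
import sys
from h import *
# estimate handle tilt from depth: fit plane/line to blue points between base and top
SEAT=np.array([.5367,-.1706,.04]); YW=.262
def tilt(tag):
    for n in("scene","top"):
        z=np.load(f"pics/{tag}_{n}.npz"); im,d=z["p"],z["d"]
        hh=cv2.cvtColor(im,cv2.COLOR_BGR2HSV); m=(hh[...,0]>105)&(hh[...,0]<122)&(hh[...,1]>140)&(d>0)
        ys,xs=np.nonzero(m); f,cx,cy,T=cam(n); Z=d[ys,xs]; Ti=np.linalg.inv(T)
        P=(Ti[:3,:3]@np.vstack([(xs-cx)/f*Z,(ys-cy)/f*Z,Z])).T+Ti[:3,3]
        q=P-SEAT; c,s=np.cos(YW),np.sin(YW); S=np.c_[q[:,0]*c+q[:,1]*s,-q[:,0]*s+q[:,1]*c,q[:,2]]*1e3
        t=arm.get_state()['tcp_pos']-SEAT; tx=1e3*(t[0]*c+t[1]*s); ty=1e3*(-t[0]*s+t[1]*c)
        k=(abs(S[:,1]-ty)<26)&(abs(S[:,0]-tx)<120)&(S[:,2]>-30)&(S[:,2]<200)
        np.save(f"pics/{tag}_{n}_pts.npy",S[k]); yield n,S[k],xs[k],ys[k]
if __name__=="__main__":
    tag=sys.argv[1]
    for n,S,xs,ys in tilt(tag):
        print(n,len(S)); 
        if n=="scene":
            o=np.argsort(-S[:,2])
            for zlo in np.arange(0,180,8):
                k=(S[:,2]>=zlo)&(S[:,2]<zlo+8)
                if k.sum()>2: print(zlo,k.sum(),np.median(S[k],0).round(1),"xmin %.1f max %.1f"%(S[k,0].min(),S[k,0].max()))
E
python3 st.py; python3 - <<'E'
from h import *
grab("g")
s=cv2.imread("pics/g_scene.png")
cv2.imwrite("pics/g1.png",cv2.resize(s[100:260,100:300],(800,640))[:600])
E
python3 tilt.py g
```

```text
t 8.42 seatframe TCP x 44.1 y 1.0 z 139.2 mm; yaw err 0.002; tilt [-0.015 -0.013]; F [ 0.8 -0.3 -1.8]; w 26.9
scene 507
0 6 [156.9 -13.    3.8] xmin 151.1 max 163.8
48 8 [94.2 21.1 54.3] xmin 88.9 max 104.4
56 22 [107.7   6.3  60.4] xmin 98.2 max 116.4
64 79 [116.2   0.6  68.2] xmin 100.5 max 133.7
72 63 [110.6   4.9  74.3] xmin 96.1 max 134.3
80 29 [98.1  6.4 84.2] xmin 89.9 max 107.7
88 35 [92.6  2.2 91.9] xmin 88.4 max 101.3
96 30 [87.6  1.  99.4] xmin 82.0 max 96.9
104 29 [ 82.7   2.5 108.2] xmin 77.4 max 87.2
112 32 [ 77.1   3.9 116.3] xmin 70.5 max 84.7
120 25 [ 72.3  -0.  123.1] xmin 66.5 max 79.7
128 36 [ 66.9   5.7 131.5] xmin 59.3 max 74.6
136 26 [ 61.9   4.4 141.2] xmin 55.4 max 67.9
144 34 [ 56.2   4.2 148.4] xmin 50.1 max 65.0
152 28 [ 52.1   0.4 156.4] xmin 41.4 max 59.6
160 12 [ 50.    1.5 162.3] xmin 46.4 max 52.0
top 8
```

View pics/g1.png

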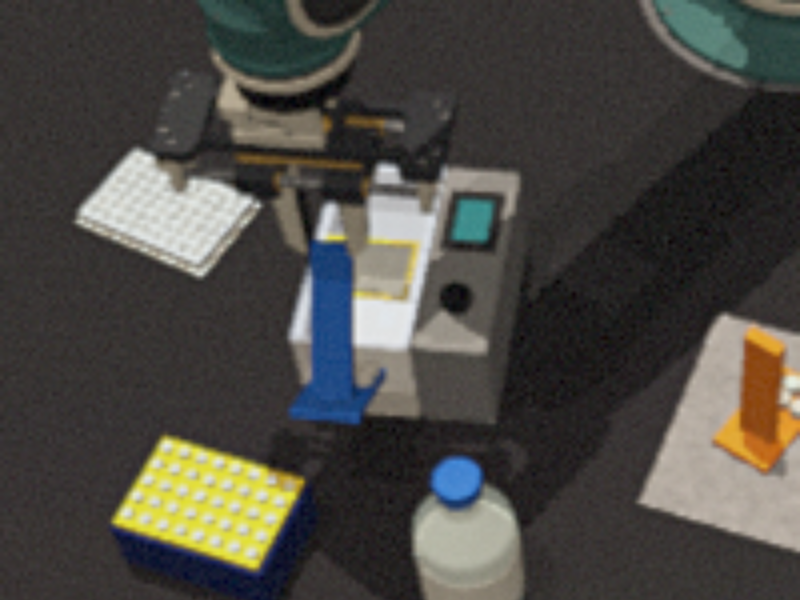

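Emit:
jog_arm --rows '[[[0.2, 0.05, 0], 0], [[0.5, 0.13, 0.3], 0], [[0.5, 0.13, 1.5], 0], [[0, 0, 2.5], 0], [[0, 0, 2.5], 0], [[0, 0, 1], 0]]' --squeeze 25

```text
clock: 9.02
tcp_pos: [0.5934, -0.1538, 0.2578]
tool_rot: [[-0.261, 0.965, -0.019], [0.965, 0.261, -0.011], [-0.006, -0.022, -1.0]]
wrist_force: [-0.3, 0.3, 0.9]
gripper_width: 0.0
```

```bash
python3 st.py; python3 - <<'E'
from h import *
grab("i")
s=cv2.imread("pics/i_scene.png")
cv2.imwrite("pics/i1.png",cv2.resize(s[100:220,130:290],(800,600)))
E
python3 tilt.py i
```

```text
t 9.02 seatframe TCP x 59.1 y 1.5 z 217.8 mm; yaw err 0.002; tilt [-0.019 -0.011]; F [-0.3  0.3  0.9]; w 0.0
scene 302
0 24 [130.   -4.3   6.3] xmin 124.4 max 177.9
8 20 [127.8   5.7  10.8] xmin 122.1 max 172.7
16 14 [128.4  10.2  21.1] xmin 125.7 max 131.2
24 14 [128.4   9.5  29.6] xmin 126.0 max 131.7
32 11 [127.3   1.3  36.7] xmin 125.0 max 131.5
40 17 [127.7   8.5  43.3] xmin 125.8 max 131.6
48 16 [127.8   8.1  51.4] xmin 125.1 max 131.0
56 17 [128.2   7.7  61. ] xmin 123.8 max 130.8
64 17 [127.2   6.5  67.6] xmin 121.6 max 131.0
72 15 [128.8  13.4  77.4] xmin 126.6 max 131.0
80 35 [125.    5.7  84.7] xmin 116.9 max 131.9
88 4 [124.7   4.3  88.2] xmin 122.0 max 127.0
top 22
```

View pics/i1.png

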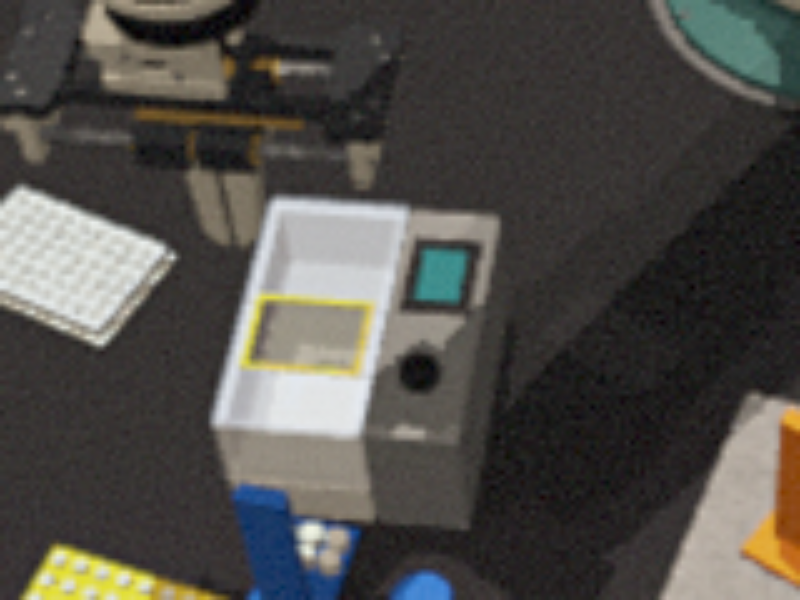

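View pics/i_top.png

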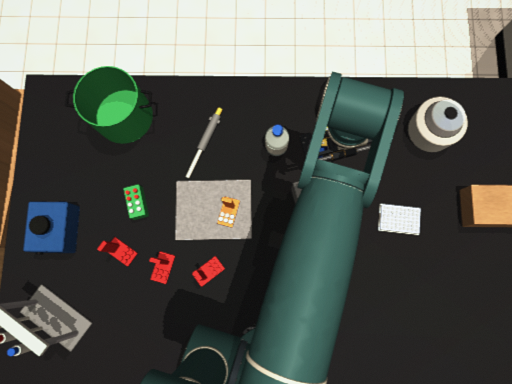

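```bash
python3 - <<'E'
from h import *
s=cv2.imread("pics/i_scene.png")
cv2.imwrite("pics/i2.png",cv2.resize(s[190:250,165:225],(600,600),interpolation=cv2.INTER_CUBIC))
E
```

```text
(no output)
```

View pics/i2.png

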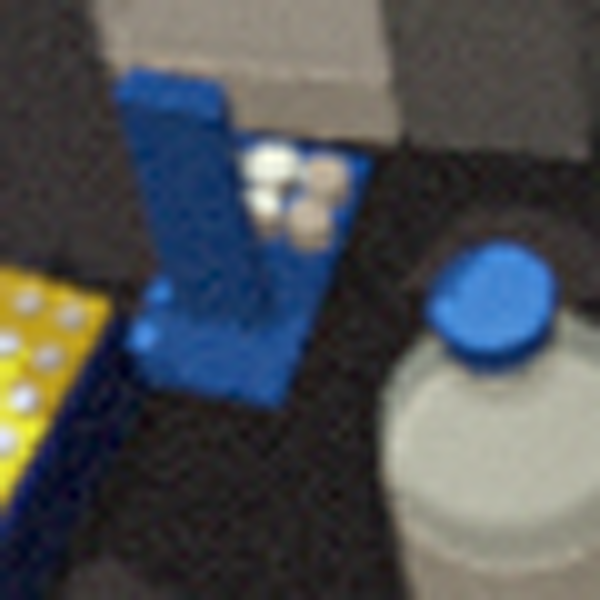

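```bash
python3 - <<'E'
from h import *
def P(U,V,h): return onplane("scene",165+(U+.5)/10-.5,190+(V+.5)/10-.5,h)
SEAT=np.array([.5367,-.1706]); c,s=np.cos(.262),np.sin(.262)
def S(p): d=p[:2]-SEAT; return (1e3*np.array([d[0]*c+d[1]*s,-d[0]*s+d[1]*c])).round(1)
t=[P(*a,.125) for a in[(118,98),(222,110),(233,83),(135,68)]]
print([S(p) for p in t],S(np.mean(t,0)),np.mean(t,0))
hl=[P(*a,0.008) for a in[(135,358),(285,383)]]; print("heel top",[S(p) for p in hl],hl)
print("toe R",S(P(370,153,.008)))
E
```

```text
[array([126.6,  -8. ]), array([127.5,  22.1]), array([118. ,  23.4]), array([115.9,  -5.4])] [122.   8.] [ 0.65244307 -0.13126007  0.125     ]
heel top [array([141.4, -17.3]), array([145.2,  29.4])] [array([ 0.6777604 , -0.15065421,  0.008     ]), array([ 0.66937194, -0.10461876,  0.008     ])]
toe R [60.4 39.6]
```

The sled slipped out but landed upright behind the warmer, with its handle at about (122, 8) mm in the seat frame and yaw about -0.1. The orange sled is unchanged. I'll regrip lower and firmer.

Emit:
jog_arm --rows '[[[0.8, 0.3, 0], -0.01], [[0.9, 0.3, 0], -0.02], [[0.9, 0.3, 0], -0.02], [[0.9, 0.3, 0], -0.02], [[0.9, 0.3, 0], -0.02], [[0.9, 0.3, 0], -0.01], [[0.4, 0.2, 0], 0], [[0.3, 0, 0], 0], [[0, 0, 0], 0], [[0, 0, 0], 0], [[0, 0, 0], 0]]' --claw -0.4

```text
clock: 10.03
tcp_pos: [0.6579, -0.1306, 0.2421]
tool_rot: [[-0.157, 0.987, -0.033], [0.988, 0.157, -0.005], [-0.0, -0.034, -0.999]]
wrist_force: [-0.5, -0.2, 0.5]
gripper_width: 0.0642
```

```bash
python3 st.py; python3 -c "
from h import *
print(arm.get_state()['tcp_pos'])"
```

```text
t 10.03 seatframe TCP x 127.5 y 7.2 z 202.1 mm; yaw err -0.104; tilt [-0.033 -0.005]; F [-0.5 -0.2  0.5]; w 64.2
[ 0.65793809 -0.13059393  0.24212428]
```

Emit:
jog_arm --rows '[[[-0.1, -0.1, -2], 0], [[-0.1, -0.1, -3], 0], [[-0.1, 0, -3], 0], [[0, 0, -3], 0], [[0, 0, -2.5], 0], [[0, 0, -1], 0]]'

```text
clock: 10.53
tcp_pos: [0.6542, -0.1341, 0.098]
tool_rot: [[-0.156, 0.987, -0.023], [0.988, 0.156, -0.008], [-0.004, -0.024, -1.0]]
wrist_force: [-0.5, 0.5, 0.2]
gripper_width: 0.0651
```

```bash
python3 st.py; python3 - <<'E'
from h import *
grab("j")
s=cv2.imread("pics/j_scene.png")
cv2.imwrite("pics/j1.png",cv2.resize(s[150:250,150:250],(600,600),interpolation=cv2.INTER_CUBIC))
print(arm.get_state()['tcp_pos'])
E
```

```text
t 10.53 seatframe TCP x 122.9 y 4.9 z 58.0 mm; yaw err -0.105; tilt [-0.023 -0.008]; F [-0.5  0.5  0.2]; w 65.1
[ 0.65456565 -0.13410226  0.0996996 ]
```

View pics/j1.png

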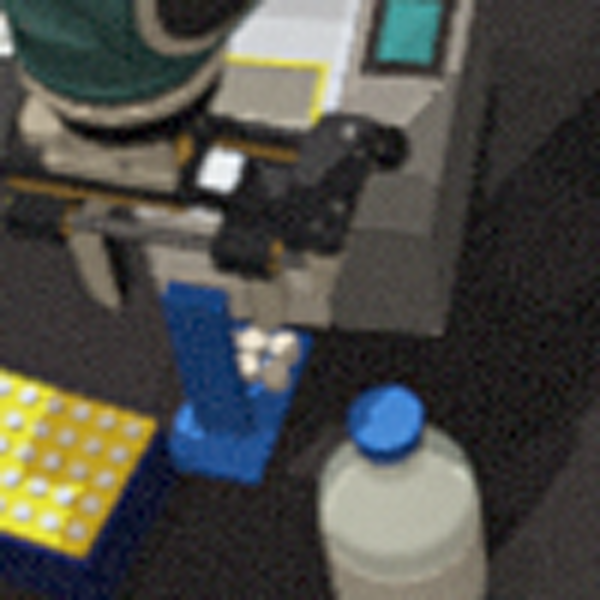

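Emit:
jog_arm --rows '[[[0, 0.1, -1.0], 0], [[0, 0, -0.3], 0], [[0, 0, -0.1], 0], [[0, 0, -0.1], 0], [[0, 0, -0.1], 0], [[0, 0, -0.1], 0], [[0, 0, -0.1], 0], [[0, 0, 0], 0], [[0, 0, 0], 0], [[0, 0, 0], 0]]' --claw 1 --squeeze 30

```text
clock: 11.47
tcp_pos: [0.6581, -0.1338, 0.09]
tool_rot: [[-0.157, 0.988, -0.012], [0.988, 0.156, -0.011], [-0.009, -0.013, -1.0]]
wrist_force: [-0.5, 0.9, -1.6]
gripper_width: 0.0294
```

```bash
python3 st.py; python3 -c "
from h import *
print(arm.get_state()['tcp_pos'])"
```

```text
t 11.47 seatframe TCP x 126.8 y 4.1 z 50.0 mm; yaw err -0.105; tilt [-0.012 -0.011]; F [-0.5  0.9 -1.6]; w 29.4
[ 0.65812848 -0.1337997   0.08999195]
```

Emit:
jog_arm --rows '[[[0, 0, 0.5], 0], [[0.2, 0.05, 1.5], 0.02], [[0.4, 0.1, 2.3], 0.03], [[0.2, 0.05, 2.3], 0.03], [[0, 0, 1], 0.02], [[0, 0, 0], 0]]'

```text
clock: 11.97
tcp_pos: [0.6655, -0.1314, 0.1715]
tool_rot: [[-0.263, 0.965, -0.013], [0.965, 0.263, -0.012], [-0.008, -0.016, -1.0]]
wrist_force: [-0.1, -0.5, -1.7]
gripper_width: 0.0293
```

```bash
python3 st.py; python3 - <<'E'
from h import *
grab("k")
s=cv2.imread("pics/k_scene.png")
cv2.imwrite("pics/k1.png",cv2.resize(s[130:230,150:250],(600,600),interpolation=cv2.INTER_CUBIC))
E
python3 tilt.py k
```

```text
t 11.97 seatframe TCP x 134.5 y 4.5 z 131.5 mm; yaw err 0.004; tilt [-0.013 -0.012]; F [-0.1 -0.5 -1.7]; w 29.3
scene 487
0 16 [173.  -16.3   5.2] xmin 159.3 max 195.0
8 3 [179.2 -18.1   8.6] xmin 158.2 max 183.9
40 52 [145.3  14.7  46.7] xmin 68.9 max 158.9
48 134 [140.4  10.1  50.5] xmin 69.9 max 158.9
56 18 [136.8   5.8  59.7] xmin 131.7 max 138.6
64 15 [136.2  13.5  67.1] xmin 128.1 max 139.1
72 22 [135.9   9.1  75.8] xmin 127.4 max 139.4
80 18 [136.6   8.9  83.7] xmin 133.7 max 139.0
88 18 [136.1   9.8  92.1] xmin 131.7 max 138.4
96 16 [136.5   7.   99.6] xmin 132.2 max 138.7
104 15 [136.4   8.2 108.3] xmin 134.5 max 139.9
112 17 [136.4   3.9 116. ] xmin 134.1 max 138.0
120 18 [136.4   9.1 125.1] xmin 134.5 max 139.0
128 13 [137.1   5.6 132.7] xmin 133.9 max 138.5
136 18 [136.7   3.1 141.1] xmin 133.8 max 139.2
144 11 [136.6   8.2 149.1] xmin 134.4 max 141.6
152 17 [136.6   4.3 155.6] xmin 133.5 max 139.6
160 33 [134.3   2.5 165.2] xmin 125.6 max 139.6
168 6 [134.3  -5.2 168.4] xmin 130.5 max 138.1
top 0
```

View pics/k1.png

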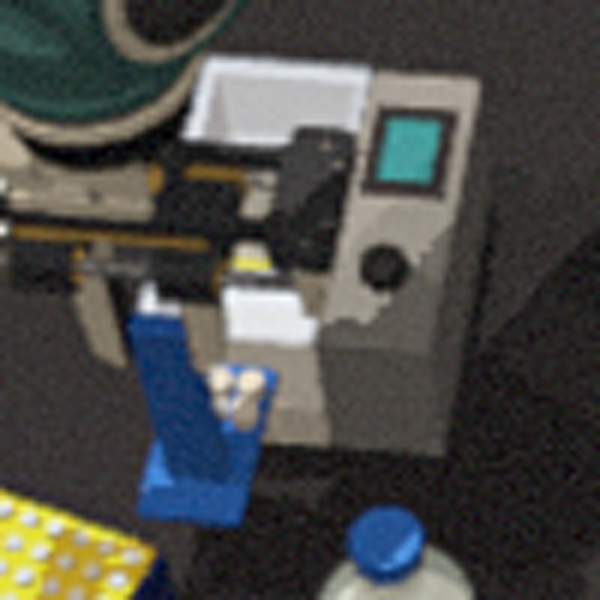

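Emit:
jog_arm --rows '[[[-0.3, -0.1, -1.0], 0], [[-0.97, -0.27, 0], 0], [[-0.97, -0.27, 0], 0], [[-0.97, -0.27, 0], 0], [[-0.97, -0.27, 0], 0], [[-0.5, -0.15, 0], 0]]'

```text
clock: 12.57
tcp_pos: [0.6123, -0.1451, 0.152]
tool_rot: [[-0.26, 0.966, -0.02], [0.966, 0.259, -0.009], [-0.004, -0.022, -1.0]]
wrist_force: [2.2, 0.6, -0.4]
gripper_width: 0.0299
```

```bash
python3 st.py; python3 - <<'E'
from h import *
grab("l")
E
python3 tilt.py l
```

```text
t 12.57 seatframe TCP x 79.6 y 5.1 z 112.0 mm; yaw err 0.001; tilt [-0.02  -0.009]; F [ 2.2  0.6 -0.4]; w 29.9
scene 511
0 11 [174.5 -15.7   3.9] xmin 164.2 max 184.9
8 8 [176.7 -15.3  10.6] xmin 160.7 max 189.4
24 11 [97.3 23.7 30.3] xmin 92.4 max 108.7
32 69 [121.3   6.9  37.5] xmin 96.7 max 140.6
40 80 [131.5   9.1  43.2] xmin 102.7 max 141.5
48 30 [114.1   7.   51.9] xmin 104.2 max 139.3
56 19 [111.3   8.5  60.3] xmin 105.2 max 118.3
64 23 [108.4  10.4  66.6] xmin 103.7 max 113.2
72 23 [105.8   7.7  75.5] xmin 100.8 max 110.4
80 21 [103.   8.  84.] xmin 99.0 max 107.1
88 30 [99.8  7.1 93.1] xmin 95.8 max 105.5
96 19 [ 96.7   9.6 100.1] xmin 92.2 max 101.7
104 25 [ 95.5   6.  107.6] xmin 87.2 max 101.1
112 23 [ 91.6   7.5 115.3] xmin 85.0 max 95.8
120 22 [ 88.4  11.5 123.6] xmin 84.2 max 92.7
128 22 [ 86.3   7.2 132.7] xmin 81.7 max 91.8
136 22 [ 84.4   4.4 140. ] xmin 72.5 max 88.4
144 27 [ 79.2   3.9 146.4] xmin 74.5 max 84.4
top 11
```

Emit:
jog_arm --rows '[[[0.5, 0.3, 0], 0], [[0.8, 0.6, 0], 0], [[0.2, 0.3, -1], 0], [[0, 0, -1.5], 0], [[0.0, 0, -1], 0], [[0, 0, 0], 0]]' --squeeze 20

```text
clock: 13.17
tcp_pos: [0.6295, -0.1313, 0.1131]
tool_rot: [[-0.26, 0.965, -0.022], [0.966, 0.259, -0.01], [-0.004, -0.023, -1.0]]
wrist_force: [-0.1, 0.7, -2.8]
gripper_width: 0.0298
```

```bash
python3 st.py; python3 - <<'E'
from h import *
grab("m")
s=cv2.imread("pics/m_scene.png")
cv2.imwrite("pics/m1.png",cv2.resize(s[150:250,150:250],(600,600),interpolation=cv2.INTER_CUBIC))
E
python3 tilt.py m
```

```text
t 13.17 seatframe TCP x 99.8 y 13.9 z 73.1 mm; yaw err 0.001; tilt [-0.022 -0.01 ]; F [-0.1  0.7 -2.8]; w 29.8
scene 465
0 86 [149.2  15.3   2.9] xmin 130.0 max 168.7
8 26 [132.   18.8  12.4] xmin 122.4 max 158.7
16 25 [129.   14.7  19.9] xmin 124.4 max 138.4
24 22 [127.   18.1  28.7] xmin 122.9 max 129.7
32 19 [124.8  15.3  36.9] xmin 121.1 max 127.9
40 21 [122.4  19.1  44.5] xmin 118.1 max 126.5
48 28 [118.6  13.9  53. ] xmin 116.2 max 123.3
56 19 [116.6  19.8  61.6] xmin 112.7 max 119.1
64 21 [113.5  18.   68.3] xmin 107.5 max 118.1
72 21 [112.1  16.1  75.1] xmin 107.8 max 115.9
80 24 [109.7  17.7  83.6] xmin 105.9 max 112.8
88 20 [108.4  17.3  92.4] xmin 101.9 max 111.5
96 22 [104.5  12.8  99.9] xmin 91.9 max 108.6
104 25 [102.2  13.6 107.9] xmin 96.5 max 105.9
top 10
```

View pics/m1.png

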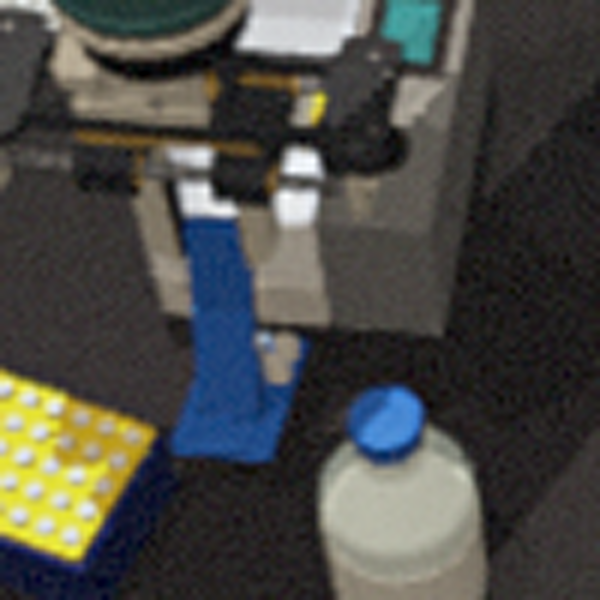

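Emit:
jog_arm --rows '[[[0.3, 0.1, -0.8], 0], [[0.7, 0.2, -0.7], 0], [[0.7, 0.2, -0.6], 0], [[0.7, 0.2, -0.4], 0], [[0.3, 0.1, -0.2], 0]]' --squeeze 8

```text
clock: 13.68
tcp_pos: [0.6621, -0.1236, 0.0913]
tool_rot: [[-0.259, 0.966, -0.01], [0.966, 0.258, -0.011], [-0.009, -0.012, -1.0]]
wrist_force: [1.0, 0.9, 1.0]
gripper_width: 0.03
```

```bash
python3 st.py; python3 - <<'E'
from h import *
grab("n")
s=cv2.imread("pics/n_scene.png")
cv2.imwrite("pics/n1.png",cv2.resize(s[150:250,150:250],(600,600),interpolation=cv2.INTER_CUBIC))
E
python3 tilt.py n
```

```text
t 13.68 seatframe TCP x 133.3 y 12.9 z 51.3 mm; yaw err -0.000; tilt [-0.01  -0.011]; F [1.  0.9 1. ]; w 30.0
scene 404
0 21 [146.6  19.    4.4] xmin 140.9 max 169.2
8 23 [144.3  14.3  11.8] xmin 139.3 max 169.0
16 11 [144.7  23.9  21.3] xmin 142.6 max 146.8
24 17 [143.7  11.9  28. ] xmin 140.1 max 146.6
32 15 [143.6  16.7  36. ] xmin 140.7 max 145.5
40 17 [142.7  14.2  44. ] xmin 140.1 max 144.9
48 14 [142.4  20.2  51.3] xmin 141.3 max 146.3
56 19 [141.9  16.3  61. ] xmin 139.3 max 144.7
64 17 [140.9  14.9  68.6] xmin 135.9 max 143.7
72 14 [139.7  13.9  76.1] xmin 137.6 max 143.0
80 22 [137.7  11.8  84.3] xmin 126.5 max 142.1
88 24 [138.3   9.6  90.7] xmin 130.0 max 142.8
top 3
```

View pics/n1.png

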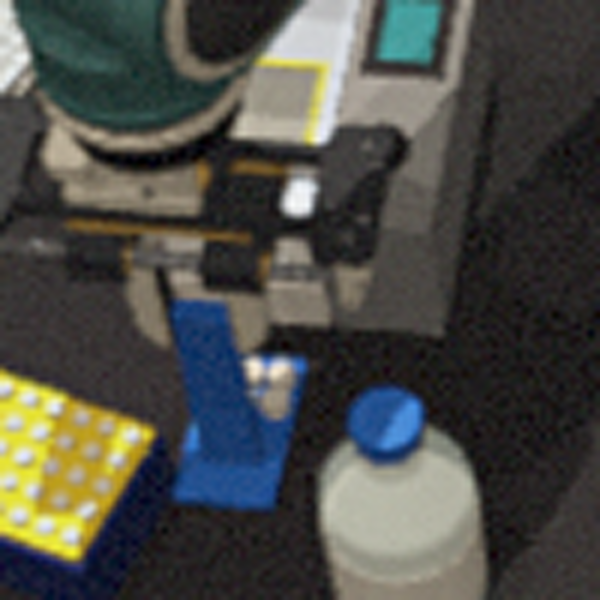

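Emit:
jog_arm --rows '[[[0, 0, 0], 0], [[0, 0, 0], 0], [[0, 0, 0], 0], [[0, 0, 0.3], 0], [[0.2, 0, 0.8], 0], [[0.4, 0.1, 1], 0], [[0.3, 0.1, 0.3], 0], [[0, 0, 0], 0]]' --claw -0.2

```text
clock: 14.45
tcp_pos: [0.6701, -0.1223, 0.1181]
tool_rot: [[-0.258, 0.966, -0.012], [0.966, 0.258, -0.012], [-0.009, -0.014, -1.0]]
wrist_force: [-0.9, -0.3, 0.1]
gripper_width: 0.0559
```

```bash
python3 st.py; python3 - <<'E'
from h import *
grab("o")
s=cv2.imread("pics/o_scene.png")
cv2.imwrite("pics/o1.png",cv2.resize(s[150:250,150:250],(600,600),interpolation=cv2.INTER_CUBIC))
E
python3 tilt.py o
```

```text
t 14.45 seatframe TCP x 141.4 y 12.1 z 78.1 mm; yaw err -0.001; tilt [-0.012 -0.012]; F [-0.9 -0.3  0.1]; w 55.9
scene 293
0 20 [148.4  11.9   3.5] xmin 141.7 max 167.8
8 15 [148.4  17.4  12.5] xmin 139.5 max 151.0
16 15 [148.4  15.8  20.9] xmin 147.3 max 150.6
24 15 [147.8  13.9  27.5] xmin 145.7 max 149.8
32 15 [148.   15.5  37.3] xmin 146.3 max 150.3
40 14 [148.9  17.1  45. ] xmin 145.6 max 150.6
48 13 [149.2  14.3  52.4] xmin 147.7 max 151.0
56 15 [148.6  15.4  59.4] xmin 145.2 max 151.4
64 18 [148.7  20.6  67.6] xmin 144.9 max 150.7
72 23 [148.6  17.7  76.4] xmin 139.0 max 151.1
80 39 [143.5  15.9  84.6] xmin 136.4 max 150.9
top 0
```

View pics/o1.png

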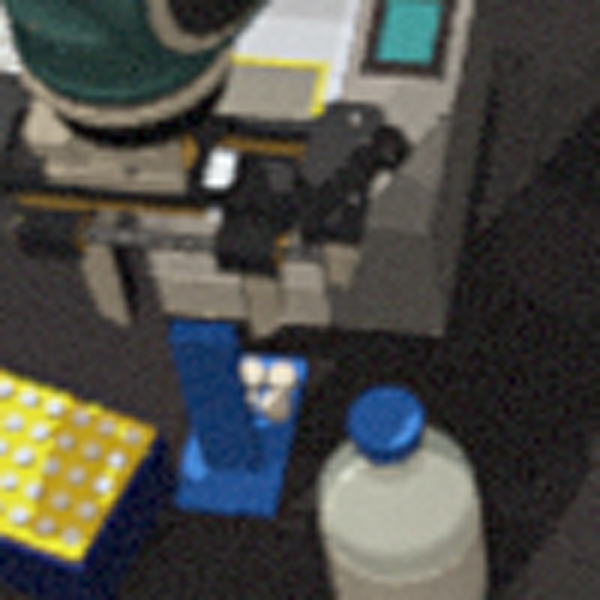

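Emit:
jog_arm --rows '[[[0.3, 0.1, -0.4], 0], [[0.15, 0.05, -0.2], 0], [[0, 0, -0.05], 0], [[0, 0, -0.05], 0], [[0, 0, 0], 0], [[0, 0, 0], 0], [[0, 0, 0], 0]]' --claw 1 --squeeze 25

```text
clock: 15.13
tcp_pos: [0.6738, -0.1205, 0.1074]
tool_rot: [[-0.258, 0.966, -0.015], [0.966, 0.258, -0.011], [-0.007, -0.017, -1.0]]
wrist_force: [-0.3, -0.0, -0.4]
gripper_width: 0.0137
```

```bash
python3 st.py
```

```text
t 15.13 seatframe TCP x 145.4 y 12.9 z 67.4 mm; yaw err -0.001; tilt [-0.015 -0.011]; F [-0.3 -0.  -0.4]; w 13.7
```

```bash
python3 - <<'E'
from h import *
grab("p")
s=cv2.imread("pics/p_scene.png")
cv2.imwrite("pics/p1.png",cv2.resize(s[150:250,150:250],(600,600),interpolation=cv2.INTER_CUBIC))
E
python3 tilt.py p
```

```text
scene 253
0 16 [147.9  17.9   3.4] xmin 143.4 max 159.5
8 16 [148.1  15.5  10.7] xmin 141.0 max 165.2
16 19 [148.8  18.5  21.5] xmin 144.9 max 152.1
24 11 [149.4  16.   28.3] xmin 146.3 max 151.5
32 13 [148.5  14.5  34.9] xmin 146.9 max 152.6
40 13 [149.3  18.2  44.3] xmin 147.0 max 150.3
48 17 [149.6  13.7  50.8] xmin 146.9 max 152.6
56 15 [149.1  15.7  60.8] xmin 146.1 max 152.2
64 17 [149.2  14.5  68.1] xmin 145.9 max 152.3
72 12 [147.9  18.3  72.9] xmin 145.3 max 151.0
80 13 [145.5  10.9  83.2] xmin 138.3 max 151.1
88 3 [149.1   8.4  92.2] xmin 148.1 max 151.1
top 0
```

View pics/p1.png

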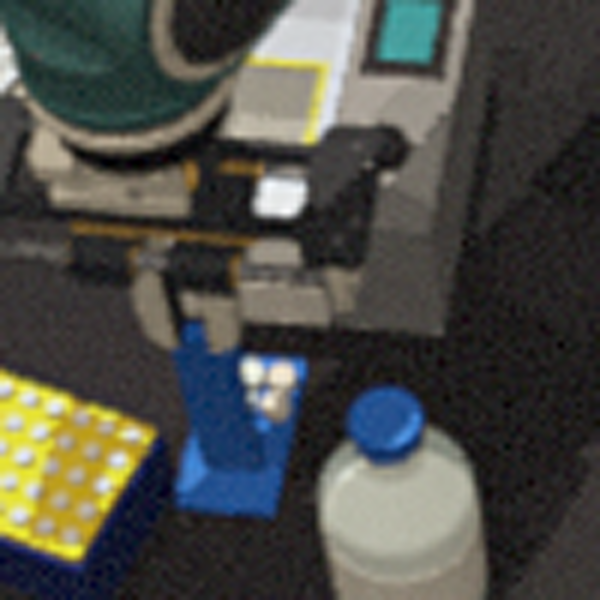

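```bash
python3 - <<'E'
from h import *
s=cv2.imread("pics/p_scene.png"); d=np.load("pics/p_scene.npz")["d"]
cv2.imwrite("pics/p2.png",cv2.resize(s[192:216,166:196],(800,640),interpolation=cv2.INTER_CUBIC)[:600])
SEAT=np.array([.5367,-.1706,.04]); c,sn=np.cos(.262),np.sin(.262)
for v in range(196,214,2):
    r=[]
    for u in range(170,194,2):
        p=deproj("scene",u,v,d[v,u])-SEAT; r.append("%4d/%3d/%3d"%(1e3*(p[0]*c+p[1]*sn),1e3*(-p[0]*sn+p[1]*c),1e3*p[2]))
    print(v,*r)
E
```

```text
196  184/  3/185  183/  7/183  155/  0/144  157/  6/146  181/ 23/183  186/ 30/191  184/ 35/189  187/ 41/194  183/ 45/189  184/ 50/191  180/ 54/186  179/ 59/185
198   41/-65/-38  155/ -6/133  154/ -1/133  158/  6/139  153/  9/132  183/ 28/178  184/ 33/179  183/ 38/179  185/ 44/182  184/ 49/182  140/ 38/118   51/ 10/-11
200   44/-65/-44   48/-57/-37  158/ -1/128  154/  3/124  153/  7/122  142/  9/107   52/-23/-27  154/ 25/127  156/ 32/131  157/ 37/132  141/ 37/109   53/  9/-19
202   51/-64/-45   54/-56/-39  157/ -3/116  155/  1/115  157/  8/118  145/  9/102   54/-23/-35  155/ 24/119  155/ 30/119  154/ 35/119  143/ 37/103   52/  7/-33
204   60/-61/-42   61/-54/-39  156/ -5/105  154/  0/103  157/  7/109  148/  8/ 95  139/ 10/ 83  154/ 22/107  155/ 29/109  154/ 34/109  146/ 36/ 98   59/  9/-33
206   69/-59/-40   69/-53/-39   68/-47/-40  157/  0/ 98  156/  5/ 97  151/  8/ 90  146/ 12/ 84  148/ 18/ 87  155/ 27/ 99  156/ 33/101   62/  2/-40   61/  8/-40
208   76/-58/-41   76/-51/-40   74/-45/-41   73/-39/-41   72/-33/-43  147/  5/ 74  148/ 11/ 76  149/ 17/ 79  153/ 25/ 86  147/ 28/ 78   70/  4/-40   68/  9/-42
210   83/-56/-41   80/-51/-45   86/-42/-34   83/-37/-39   80/-31/-41  147/  3/ 64  147/  9/ 65  149/ 16/ 69  150/ 22/ 70  149/ 28/ 70  141/ 30/ 58   89/ 16/-20
212   92/-54/-39   90/-48/-40   88/-42/-42   91/-35/-37   87/-30/-43  152/  4/ 60  149/  9/ 57  150/ 15/ 60  152/ 22/ 63  152/ 28/ 64  143/ 30/ 51   96/ 17/-21
```

View pics/p2.png

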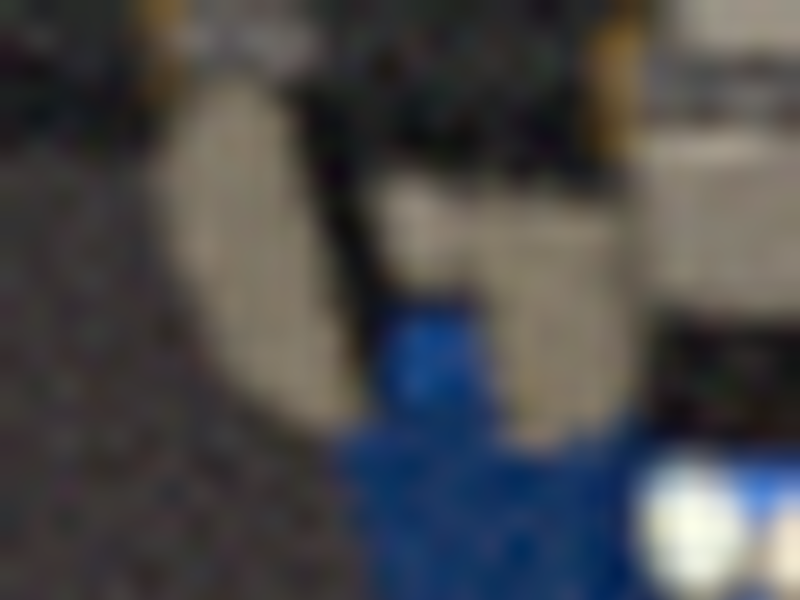

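```bash
python3 - <<'E'
from h import *
print(arm.tip_reach,[a for a in dir(arm) if not a.startswith('_')])
s=cv2.imread("pics/j_scene.png"); d=np.load("pics/j_scene.npz")["d"]
SEAT=np.array([.5367,-.1706,.04]); c,sn=np.cos(.262),np.sin(.262)
# j: TCP z 58-59.7(seat), open 65 mm. left finger pixels crop (100,260)->u=150+100/6
for u in (166,168,170,193,195,197):
  r=[]
  for v in range(184,208,2):
    p=deproj("scene",u,v,d[v,u])-SEAT; r.append("%4d/%3d/%3d"%(1e3*(p[0]*c+p[1]*sn),1e3*(-p[0]*sn+p[1]*c),1e3*p[2]))
  print(u,*r)
E
```

```text
0.019 ['IKError', 'camera_params', 'finish_job', 'get_state', 'snapshot', 'tip_reach']
166  124/-27/151  151/-15/180  154/-16/175  129/-29/131  132/-29/125  129/-32/110  131/-33/103  131/-35/ 94   45/-78/-45   57/-74/-38   61/-74/-44   72/-71/-38
168  115/-25/140  149/-11/178  155/ -9/178  126/-25/126  129/-25/121  129/-26/112  130/-27/104  130/-29/ 93  132/-30/ 86   54/-69/-41   63/-66/-38   68/-66/-43
170  -15/-78/-41   -4/-75/-37  156/ -4/180  111/-26/106  117/-25/105  118/-26/ 97  122/-25/ 93  124/-26/ 86  129/-25/ 83   57/-61/-36   63/-60/-38   70/-59/-39
193  155/ 60/205  156/ 59/197  154/ 57/186  160/ 58/186  166/ 59/185  167/ 59/177  168/ 58/170  140/ 46/119  136/ 44/104  137/ 43/ 96  135/ 41/ 82   74/ 16/-21
195  153/ 64/203  157/ 65/199  152/ 62/185  161/ 64/188  165/ 64/184  170/ 65/183  168/ 64/171  141/ 52/122  137/ 50/105  138/ 49/ 98  138/ 48/ 87   66/ 20/-31
197  152/ 69/203  158/ 70/202  166/ 72/205  170/ 73/202  165/ 70/185  166/ 69/178  132/ 56/119  129/ 54/105  132/ 54/100  134/ 53/ 92   52/ 22/-40   73/ 29/-20
```

The fingers shut above the handle. Depth puts the fingertips at about 83 mm (seat z) while the reported TCP is 67 mm, so the real tips stand about 18 mm above the reported TCP, not 19 mm below it. That explains the slips: the earlier grips held only the handle's top few mm. I'll regrip about 4 cm lower.

Emit:
jog_arm --rows '[[[0, 0, 1.2], 0], [[-0.1, 0, 0.3], 0], [[-0.1, 0.1, 0], 0], [[0, 0, 0], 0], [[0, 0, 0], 0], [[0, 0, 0], 0], [[0, 0, 0], 0], [[0, 0, 0], 0], [[0, 0, 0], 0]]' --claw -0.35

```text
clock: 15.98
tcp_pos: [0.6717, -0.1195, 0.1252]
tool_rot: [[-0.258, 0.966, -0.013], [0.966, 0.258, -0.012], [-0.008, -0.016, -1.0]]
wrist_force: [0.4, -0.9, -0.4]
gripper_width: 0.0602
```

```bash
python3 st.py
```

```text
t 15.98 seatframe TCP x 143.7 y 14.4 z 85.2 mm; yaw err -0.001; tilt [-0.013 -0.012]; F [ 0.4 -0.9 -0.4]; w 60.2
```

Emit:
jog_arm --rows '[[[0, 0, -1.5], 0], [[0, 0, -2], 0], [[0, 0, -1.8], 0], [[0, 0, -0.6], 0], [[0, 0, 0], 0]]'

```text
clock: 16.4
tcp_pos: [0.6712, -0.1194, 0.0607]
tool_rot: [[-0.258, 0.966, -0.013], [0.966, 0.258, -0.012], [-0.008, -0.016, -1.0]]
wrist_force: [0.0, -0.0, 0.7]
gripper_width: 0.0629
```

```bash
python3 st.py; python3 - <<'E'
from h import *
grab("q")
s=cv2.imread("pics/q_scene.png")
cv2.imwrite("pics/q1.png",cv2.resize(s[150:250,150:250],(600,600),interpolation=cv2.INTER_CUBIC))
E
python3 tilt.py q|tail -8
```

```text
t 16.40 seatframe TCP x 143.2 y 14.6 z 20.7 mm; yaw err -0.001; tilt [-0.013 -0.012]; F [ 0.  -0.   0.7]; w 62.9
32 14 [149.1  18.9  34.1] xmin 146.1 max 152.1
40 18 [149.1  13.2  44.6] xmin 146.0 max 153.6
48 16 [148.7  16.7  51.6] xmin 146.3 max 151.4
56 16 [148.3  16.7  61.3] xmin 146.3 max 150.4
64 13 [147.8  15.8  68.4] xmin 146.6 max 150.3
72 21 [148.3  16.7  76. ] xmin 141.7 max 151.8
80 24 [147.1  16.4  83.8] xmin 140.5 max 152.5
top 0
```

View pics/q1.png

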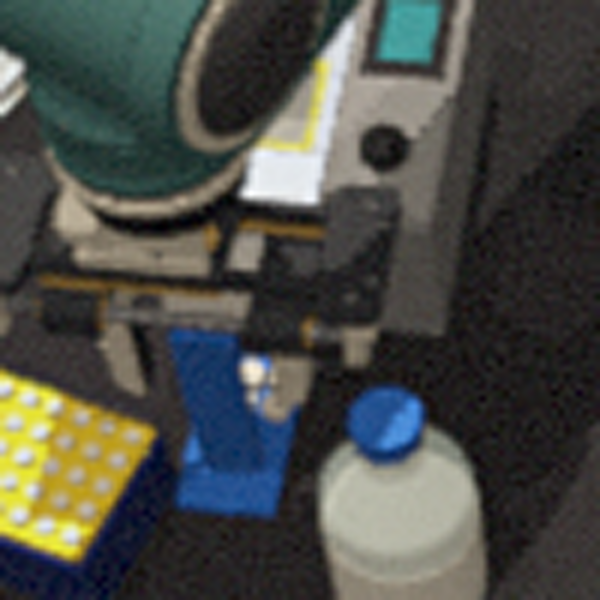

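Emit:
jog_arm --rows '[[[0, 0, 0], 0], [[0, 0, 0], 0], [[0, 0, 0], 0], [[0, 0, 0], 0], [[0, 0, 0], 0], [[0, 0, 0], 0], [[0, 0, 0], 0], [[0, 0, 0], 0]]' --claw 1 --squeeze 20

```text
clock: 17.17
tcp_pos: [0.6734, -0.1198, 0.0667]
tool_rot: [[-0.258, 0.966, -0.007], [0.966, 0.258, -0.013], [-0.011, -0.01, -1.0]]
wrist_force: [0.3, 0.8, -1.9]
gripper_width: 0.0298
```

Emit:
jog_arm --rows '[[[0, 0, 0.5], 0], [[0, 0, 1.5], 0], [[0, 0, 2.5], 0], [[0, -0.2, 2.0], 0], [[0, -0.4, 0.7], 0], [[0, -0.4, 0], 0]]'

```text
clock: 17.67
tcp_pos: [0.6724, -0.1295, 0.1443]
tool_rot: [[-0.259, 0.966, -0.009], [0.966, 0.258, -0.013], [-0.01, -0.012, -1.0]]
wrist_force: [0.0, 0.7, -2.8]
gripper_width: 0.0298
```

```bash
python3 st.py; python3 - <<'E'
from h import *
grab("r")
s=cv2.imread("pics/r_scene.png")
cv2.imwrite("pics/r1.png",cv2.resize(s[130:230,150:250],(600,600),interpolation=cv2.INTER_CUBIC))
E
python3 tilt.py r|tail -16
```

```text
t 17.67 seatframe TCP x 141.7 y 4.6 z 104.3 mm; yaw err -0.000; tilt [-0.009 -0.013]; F [ 0.   0.7 -2.8]; w 29.8
48 37 [145.5  13.4  50. ] xmin 120.7 max 168.7
56 15 [144.8  11.6  59.5] xmin 137.0 max 146.9
64 22 [145.4   6.9  68.1] xmin 136.5 max 147.9
72 18 [144.5  10.7  77.2] xmin 139.3 max 147.3
80 17 [145.3  12.7  85.1] xmin 137.0 max 148.2
88 16 [145.    7.   92.3] xmin 142.4 max 146.6
96 18 [145.1   5.4  99.4] xmin 142.7 max 149.9
104 16 [145.2   4.  108. ] xmin 143.2 max 146.9
112 18 [145.4   8.3 116.5] xmin 142.5 max 147.0
120 11 [144.9   3.9 125.3] xmin 143.0 max 148.8
128 12 [145.5   6.3 131. ] xmin 142.5 max 148.2
136 21 [145.3   3.3 139.8] xmin 142.3 max 147.9
144 11 [144.9   1.2 148.9] xmin 142.2 max 148.2
152 22 [145.5   3.  156.1] xmin 136.7 max 147.8
160 23 [143.8  -0.3 163.4] xmin 134.4 max 147.0
top 7
```

View pics/r1.png

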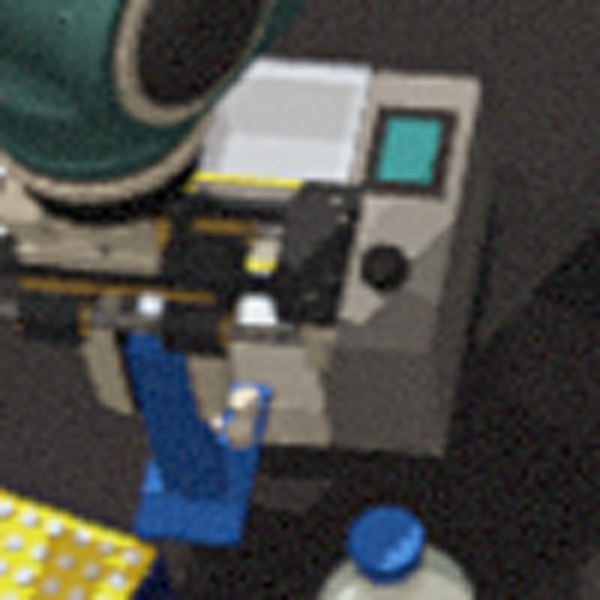

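Emit:
jog_arm --rows '[[[-0.5, -0.13, -0.6], 0], [[-0.97, -0.26, 0], 0], [[-0.97, -0.26, 0], 0], [[-0.97, -0.26, 0], 0], [[-0.97, -0.26, 0], 0], [[-0.97, -0.26, 0], 0], [[-0.3, -0.08, 0], 0]]'

```text
clock: 18.35
tcp_pos: [0.6089, -0.1456, 0.1308]
tool_rot: [[-0.258, 0.966, -0.013], [0.966, 0.258, -0.01], [-0.007, -0.015, -1.0]]
wrist_force: [2.6, 1.5, 0.6]
gripper_width: 0.0295
```

```bash
python3 st.py; python3 - <<'E'
from h import *
grab("s")
E
python3 tilt.py s|tail -16
```

```text
t 18.35 seatframe TCP x 76.2 y 5.5 z 90.8 mm; yaw err -0.001; tilt [-0.013 -0.01 ]; F [2.6 1.5 0.6]; w 29.5
32 41 [114.6   5.   37.7] xmin 91.7 max 138.4
40 102 [128.8   8.4  43.7] xmin 107.8 max 141.1
48 38 [114.6  11.3  50.6] xmin 104.3 max 141.7
56 21 [111.2   7.1  60.1] xmin 107.1 max 116.5
64 23 [107.6  10.5  67.5] xmin 101.6 max 112.6
72 21 [105.9  12.1  74.9] xmin 99.6 max 110.5
80 26 [101.9   7.   83.2] xmin 96.7 max 109.3
88 24 [98.8  8.  91.7] xmin 95.9 max 105.1
96 24 [ 96.6   8.5 100.7] xmin 92.4 max 101.6
104 23 [ 94.1   8.5 107.5] xmin 88.4 max 100.7
112 24 [ 90.9   7.2 115.8] xmin 85.2 max 94.8
120 24 [ 88.4   8.6 124.7] xmin 83.8 max 93.0
128 26 [ 84.8   8.9 132.5] xmin 80.5 max 89.6
136 19 [ 82.3   1.1 140.9] xmin 77.8 max 85.8
144 31 [ 78.5   5.5 146.9] xmin 71.5 max 87.2
top 14
```

Emit:
jog_arm --rows '[[[-0.9, -0.24, 0], 0], [[-0.9, -0.24, 0], 0], [[-0.8, -0.22, 0], 0], [[-0.3, -0.1, 0], 0]]'

```text
clock: 18.78
tcp_pos: [0.5789, -0.1537, 0.1308]
tool_rot: [[-0.259, 0.966, -0.013], [0.966, 0.258, -0.01], [-0.006, -0.015, -1.0]]
wrist_force: [1.5, 1.5, -2.1]
gripper_width: 0.0298
```

```bash
python3 st.py; python3 - <<'E'
from h import *
grab("t")
s=cv2.imread("pics/t_scene.png")
cv2.imwrite("pics/t1.png",cv2.resize(s[130:230,150:250],(600,600),interpolation=cv2.INTER_CUBIC))
E
python3 tilt.py t|tail -18
```

```text
t 18.78 seatframe TCP x 45.2 y 5.4 z 90.8 mm; yaw err -0.000; tilt [-0.013 -0.01 ]; F [ 1.5  1.5 -2.1]; w 29.8
scene 492
0 6 [160.2 -12.5   5.3] xmin 156.9 max 164.3
32 6 [88.8 25.  38.4] xmin 87.4 max 93.0
40 8 [97.7 24.7 44. ] xmin 94.4 max 102.0
48 41 [110.4   6.6  53.6] xmin 101.4 max 129.9
56 92 [123.2   8.4  59.9] xmin 99.6 max 134.0
64 40 [101.6   7.8  68.3] xmin 93.8 max 130.5
72 26 [94.6  6.9 76.2] xmin 88.8 max 100.5
80 31 [91.4  8.9 84.4] xmin 83.0 max 100.4
88 32 [84.9  6.7 91.1] xmin 76.7 max 91.0
96 26 [ 80.    8.2 100.1] xmin 73.5 max 89.5
104 27 [ 74.1   5.4 106.5] xmin 65.9 max 81.4
112 34 [ 69.5   9.3 115.8] xmin 63.4 max 78.4
120 30 [ 61.5   6.2 124.9] xmin 56.5 max 69.0
128 28 [ 57.8   6.7 132. ] xmin 51.9 max 65.3
136 30 [ 53.4   8.8 139.2] xmin 42.8 max 60.8
144 29 [ 48.6   4.  147.8] xmin 42.0 max 53.7
top 3
```

View pics/t1.png

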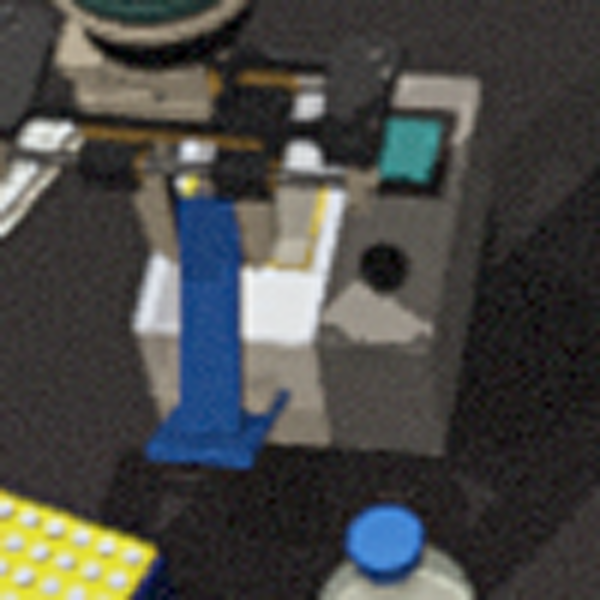

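Emit:
jog_arm --rows '[[[-0.6, -0.17, 0], 0], [[-0.3, -0.08, 0], 0], [[0.3, 0.08, 0], 0], [[0.5, 0.13, 0], 0], [[0.2, 0.05, 1.0], 0], [[0, 0, 1.5], 0], [[0, 0, 1], 0]]'

```text
clock: 19.47
tcp_pos: [0.5791, -0.1533, 0.1654]
tool_rot: [[-0.258, 0.966, -0.02], [0.966, 0.258, -0.009], [-0.004, -0.022, -1.0]]
wrist_force: [0.5, -0.0, -1.5]
gripper_width: 0.03
```

```bash
python3 st.py; python3 - <<'E'
from h import *
grab("u")
s=cv2.imread("pics/u_scene.png")
cv2.imwrite("pics/u1.png",cv2.resize(s[130:230,150:250],(600,600),interpolation=cv2.INTER_CUBIC))
E
python3 tilt.py u|tail -18
```

```text
t 19.47 seatframe TCP x 45.5 y 5.8 z 125.4 mm; yaw err -0.001; tilt [-0.02  -0.009]; F [ 0.5 -0.  -1.5]; w 30.0
scene 494
72 6 [98.9 25.2 77.2] xmin 97.4 max 102.4
80 11 [111.4  23.1  85.9] xmin 104.5 max 114.0
88 47 [119.    7.7  93.2] xmin 105.5 max 135.0
96 90 [126.1   7.6 100.1] xmin 99.4 max 138.7
104 28 [105.    8.4 108.4] xmin 98.2 max 109.8
112 32 [ 99.    6.6 116.9] xmin 91.8 max 106.1
120 40 [ 91.4   7.4 123.6] xmin 84.2 max 102.8
128 29 [ 86.2   9.5 131.5] xmin 79.3 max 93.4
136 34 [ 79.3  11.8 139.9] xmin 69.7 max 86.3
144 32 [ 73.1   9.  147.7] xmin 66.7 max 81.4
152 33 [ 67.5   6.5 157. ] xmin 60.2 max 76.9
160 39 [ 61.    8.6 164.3] xmin 52.2 max 69.8
168 28 [ 54.8   6.7 173.3] xmin 44.9 max 60.8
176 32 [ 48.9   7.7 178.9] xmin 40.6 max 59.4
top 6
```

View pics/u1.png

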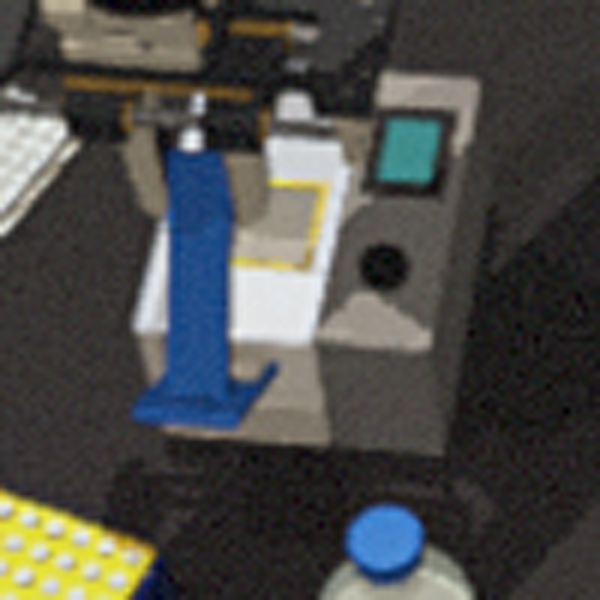

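```bash
cat > fit.py <<'E'
import sys
from h import *
from scipy.optimize import least_squares
SEAT=np.array([.5367,-.1706,.04]); c0,s0=np.cos(.262),np.sin(.262)
def w(P): return np.array([SEAT[0]+(P[0]*c0-P[1]*s0)/1e3,SEAT[1]+(P[0]*s0+P[1]*c0)/1e3,SEAT[2]+P[2]/1e3])
def sled(xb,yb,zb,th,X,Y,Z):
    c,s=np.cos(th),np.sin(th); return [xb+X*c-Z*s,yb+Y,zb+X*s+Z*c]
def outline(im,xb,yb,zb,th):
    K=[[( -64,-25,0),(-64,25,0),(26,25,0),(26,-25,0)],[(-64,-25,8),(-64,25,8),(26,25,8),(26,-25,8)],[(6,-15,8),(6,15,8),(6,15,125),(6,-15,125)],[(-6,-15,125),(-6,15,125),(6,15,125),(6,-15,125)]]
    for q in K:
        p=np.array([proj("scene",w(sled(xb,yb,zb,th,*v))) for v in q]); yield p
tag,xb,yb,zb,th=sys.argv[1],*map(float,sys.argv[2:6]); u0,v0,n=map(int,sys.argv[6:9]) if len(sys.argv)>6 else (150,130,100)
im=cv2.imread(f"pics/{tag}_scene.png")[v0:v0+n,u0:u0+n]; k=600/n
im=cv2.resize(im,(600,600),interpolation=cv2.INTER_CUBIC)
for p in outline(im,xb,yb,zb,th): cv2.polylines(im,[(((p-[u0,v0])+.5)*k).astype(int)],True,(0,255,0),1)
cv2.imwrite(f"pics/{tag}_fit.png",im)
E
python3 fit.py u 117 7 82 .66
```

```text
(no output)
```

View pics/u_fit.png

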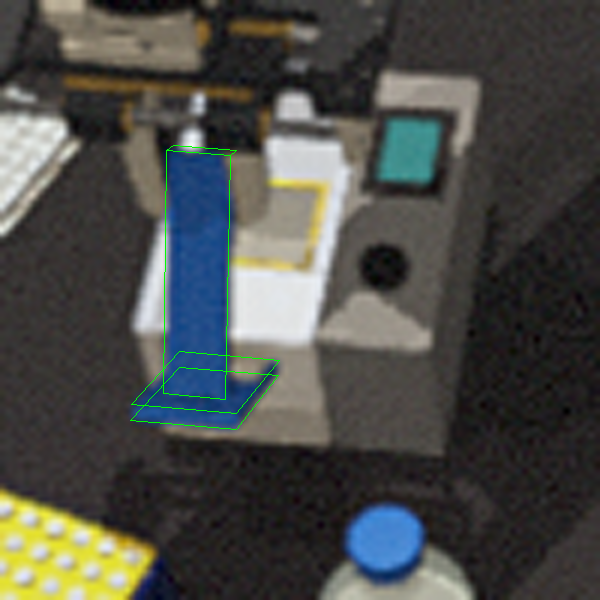

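Emit:
jog_arm --rows '[[[0, 0, 1.5], 0], [[-0.2, -0.1, 1.3], 0], [[-1, -0.3, 0.1], 0], [[-1.5, -0.45, 0], 0], [[-1.5, -0.45, 0], 0], [[-1.5, -0.45, 0], 0], [[-1.3, -0.4, 0], 0], [[-1, -0.3, 0], 0], [[-0.4, -0.1, 0], 0]]'

```text
clock: 20.32
tcp_pos: [0.4887, -0.1804, 0.1956]
tool_rot: [[-0.259, 0.966, -0.018], [0.966, 0.259, -0.011], [-0.006, -0.02, -1.0]]
wrist_force: [0.1, 0.8, -2.1]
gripper_width: 0.0302
```

```bash
python3 st.py; python3 - <<'E'
from h import *
grab("v")
E
python3 tilt.py v | tail -18
python3 - <<'E'
from plan import clear
import numpy as np
for th in(.62,.66,.7):
    print(th,[(zb,"%.1f@%.0f"%max((clear(x,zb,th),x) for x in np.arange(-40,50,1.))) for zb in range(94,30,-6)])
E
```

```text
t 20.32 seatframe TCP x -48.9 y 2.9 z 155.6 mm; yaw err 0.000; tilt [-0.018 -0.011]; F [ 0.1  0.8 -2.1]; w 30.2
scene 397
104 4 [  5.1  23.1 108. ] xmin 3.0 max 7.8
112 11 [ 16.7   7.9 116.8] xmin 9.1 max 21.1
120 42 [ 23.7   6.9 124.2] xmin 13.9 max 36.3
128 70 [ 27.4   5.  130.6] xmin 6.3 max 44.1
136 29 [  9.5   4.7 139.9] xmin -0.5 max 41.7
144 33 [  3.9   8.2 147.8] xmin -4.3 max 10.7
152 30 [ -3.3   3.6 155.8] xmin -10.4 max 6.1
160 38 [ -9.1   4.1 163.8] xmin -17.8 max 1.5
168 36 [-16.    5.2 172.1] xmin -23.5 max -8.1
176 36 [-22.6   6.5 181. ] xmin -30.9 max -15.9
top 25
0.62 [(94, '18.3@29'), (88, '14.5@27'), (82, '11.3@24'), (76, '8.6@20'), (70, '5.8@17'), (64, '3.4@13'), (58, '3.4@4'), (52, '3.4@-4'), (46, '3.9@-14'), (40, '2.8@-18'), (34, '-1.0@49')]
0.66 [(94, '17.3@28'), (88, '13.8@26'), (82, '10.9@23'), (76, '8.6@19'), (70, '5.5@16'), (64, '4.1@11'), (58, '4.3@3'), (52, '4.3@-5'), (46, '5.1@-14'), (40, '0.8@-14'), (34, '-1.0@49')]
0.7 [(94, '16.4@26'), (88, '13.6@24'), (82, '11.0@21'), (76, '8.3@18'), (70, '5.6@15'), (64, '5.0@9'), (58, '4.9@1'), (52, '5.0@-6'), (46, '4.8@-13'), (40, '-1.0@49'), (34, '-1.0@49')]
```

```bash
python3 fit.py v 22.6 4 112.6 .66 150 90 110; python3 - <<'E'
import cv2
t=cv2.imread("pics/v_top.png"); cv2.imwrite("pics/v2.png",cv2.resize(t[150:250,280:380],(600,600)))
E
```

```text
(no output)
```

View pics/v_fit.png

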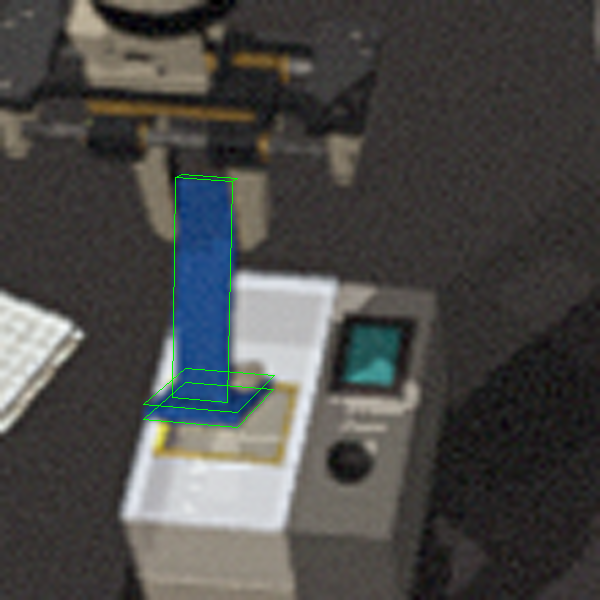

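View pics/v2.png

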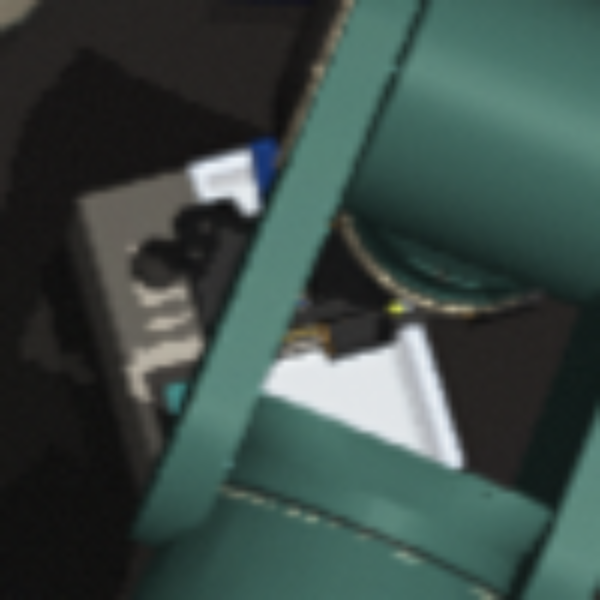

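Emit:
jog_arm --rows '[[[0.05, -0.05, -1.2], 0], [[0.05, 0, -1.2], 0], [[0.0, 0, -0.8], 0], [[-0.4, -0.1, -0.7], 0], [[-0.3, -0.08, -0.4], 0], [[0, 0, 0], 0]]'

```text
clock: 20.92
tcp_pos: [0.484, -0.1822, 0.147]
tool_rot: [[-0.261, 0.965, -0.019], [0.965, 0.26, -0.01], [-0.005, -0.021, -1.0]]
wrist_force: [-5.8, -1.5, 12.9]
gripper_width: 0.0296
```

```bash
python3 st.py; python3 - <<'E'
from h import *
grab("w")
E
python3 tilt.py w | tail -18
```

```text
t 20.92 seatframe TCP x -53.9 y 2.4 z 107.0 mm; yaw err 0.002; tilt [-0.019 -0.01 ]; F [-5.8 -1.5 12.9]; w 29.6
scene 426
56 6 [ 2.8 22.5 62.3] xmin -0.4 max 7.5
64 6 [14.4  4.7 71. ] xmin 9.6 max 18.9
72 40 [18.1  6.4 76.4] xmin 10.3 max 27.4
80 62 [18.5  4.5 83.3] xmin 1.9 max 39.2
88 37 [ 5.1  5.4 93.1] xmin -4.7 max 38.9
96 26 [-3.   3.4 99.6] xmin -10.6 max 4.0
104 36 [ -8.    6.  108.7] xmin -21.2 max 1.3
112 26 [-15.4   2.7 115.7] xmin -20.5 max -10.2
120 31 [-21.    3.6 123.5] xmin -28.4 max -12.0
128 27 [-27.1   9.  130.9] xmin -33.8 max -20.8
136 29 [-32.    0.2 139.7] xmin -42.5 max -25.4
144 38 [-39.    5.9 147.1] xmin -44.5 max -30.5
152 37 [-45.5   3.4 157. ] xmin -56.9 max -34.8
160 23 [-51.4   2.9 163.7] xmin -58.4 max -44.5
top 18
```

Emit:
jog_arm --rows '[[[-0.4, -0.1, 0.2], 0], [[-0.5, -0.13, 0], 0], [[-0.5, -0.13, -0.3], 0], [[-0.3, -0.08, -0.2], 0]]'

```text
clock: 21.35
tcp_pos: [0.466, -0.1867, 0.1436]
tool_rot: [[-0.261, 0.965, -0.019], [0.965, 0.261, -0.01], [-0.005, -0.021, -1.0]]
wrist_force: [0.1, 0.3, -1.1]
gripper_width: 0.03
```

```bash
python3 st.py
```

```text
t 21.35 seatframe TCP x -72.5 y 2.8 z 103.6 mm; yaw err 0.002; tilt [-0.019 -0.01 ]; F [ 0.1  0.3 -1.1]; w 30.0
```

Emit:
jog_arm --rows '[[[0, 0, -0.4], 0], [[-0.2, -0.05, -0.3], 0], [[-0.3, -0.08, -0.3], 0]]'

```text
clock: 21.6
tcp_pos: [0.4599, -0.1883, 0.1324]
tool_rot: [[-0.261, 0.965, -0.018], [0.965, 0.261, -0.01], [-0.005, -0.02, -1.0]]
wrist_force: [0.1, 0.9, -1.7]
gripper_width: 0.0299
```

```bash
python3 st.py;  python3 - <<'E'
from h import *
grab("x")
E
python3 tilt.py x | tail -18; python3 fit.py x -10 4 50 .66 150 90 110
```

```text
t 21.60 seatframe TCP x -78.8 y 2.8 z 92.4 mm; yaw err 0.002; tilt [-0.018 -0.01 ]; F [ 0.1  0.9 -1.7]; w 29.9
scene 404
40 3 [-21.9  24.9  46.3] xmin -23.7 max -20.7
48 5 [-14.6 -12.1  51.4] xmin -19.5 max -10.4
56 35 [-8.1  4.7 60.8] xmin -15.9 max 7.8
64 70 [ 0.2  7.2 68.5] xmin -23.3 max 13.9
72 32 [-20.6   6.   76.2] xmin -29.6 max 12.7
80 20 [-26.3   4.4  83.8] xmin -33.7 max -19.0
88 27 [-31.9   4.   91. ] xmin -38.4 max -25.6
96 27 [-38.8   6.2 100.2] xmin -48.0 max -31.9
104 29 [-44.4   5.6 107.9] xmin -51.2 max -37.2
112 32 [-50.5   3.7 116.2] xmin -57.6 max -41.3
120 32 [-57.5   6.2 123.8] xmin -65.5 max -48.4
128 25 [-64.3   5.6 131.1] xmin -76.1 max -52.8
136 37 [-69.7   2.5 140.2] xmin -88.1 max -62.0
144 25 [-75.7   5.6 148. ] xmin -86.3 max -67.4
152 5 [-75.1  -6.9 152.2] xmin -77.9 max -74.0
top 30
```

View pics/x_fit.png

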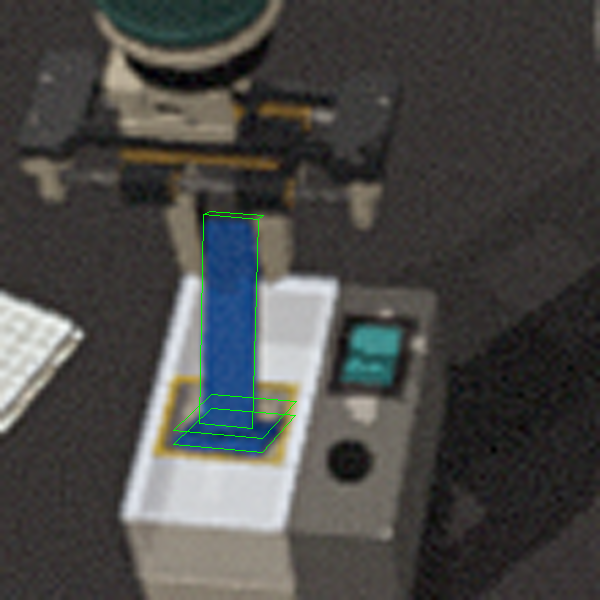

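Emit:
jog_arm --rows '[[[-0.4, -0.1, -0.2], 0], [[-0.5, -0.14, -0.1], 0], [[-0.3, -0.08, -0.2], 0]]' --squeeze 14

```text
clock: 21.95
tcp_pos: [0.4471, -0.1915, 0.1269]
tool_rot: [[-0.261, 0.965, -0.019], [0.965, 0.261, -0.01], [-0.004, -0.021, -1.0]]
wrist_force: [0.7, -0.1, -3.1]
gripper_width: 0.03
```

```bash
python3 st.py
```

```text
t 21.95 seatframe TCP x -92.0 y 3.0 z 86.9 mm; yaw err 0.002; tilt [-0.019 -0.01 ]; F [ 0.7 -0.1 -3.1]; w 30.0
```

Emit:
jog_arm --rows '[[[0, 0, -0.4], 0], [[0, 0, -0.3], 0]]'

```text
clock: 22.12
tcp_pos: [0.447, -0.1922, 0.1212]
tool_rot: [[-0.261, 0.965, -0.017], [0.965, 0.26, -0.011], [-0.007, -0.019, -1.0]]
wrist_force: [-2.2, 1.8, 21.3]
gripper_width: 0.0301
```

```bash
python3 st.py;  python3 - <<'E'
from h import *
grab("y")
E
python3 tilt.py y | tail -18; python3 fit.py y -21 4 38 .66 150 90 110
```

```text
t 22.12 seatframe TCP x -92.2 y 2.3 z 81.2 mm; yaw err 0.002; tilt [-0.017 -0.011]; F [-2.2  1.8 21.3]; w 30.1
scene 395
32 3 [-33.3  21.8  36.7] xmin -40.8 max -32.8
40 8 [-23.8  19.5  45.3] xmin -31.8 max -20.8
48 44 [-20.6   3.5  52.6] xmin -32.7 max -3.6
56 61 [-23.4   5.8  59.2] xmin -35.5 max 1.0
64 24 [-35.2   6.8  66.8] xmin -42.0 max -25.8
72 30 [-41.4   4.1  74.7] xmin -48.2 max -34.1
80 25 [-48.5   4.9  85. ] xmin -53.7 max -38.5
88 28 [-54.6   4.2  90.4] xmin -62.6 max -46.3
96 29 [-59.9   5.6 100.1] xmin -69.3 max -50.6
104 31 [-65.8   4.5 107.7] xmin -73.2 max -54.6
112 30 [-73.3   6.5 115.5] xmin -80.3 max -64.4
120 31 [-79.3   4.6 123.7] xmin -90.9 max -73.7
128 25 [-84.9   0.5 132.5] xmin -99.8 max -78.8
136 25 [-88.3   2.1 138.5] xmin -97.8 max -82.3
top 34
```

View pics/y_fit.png

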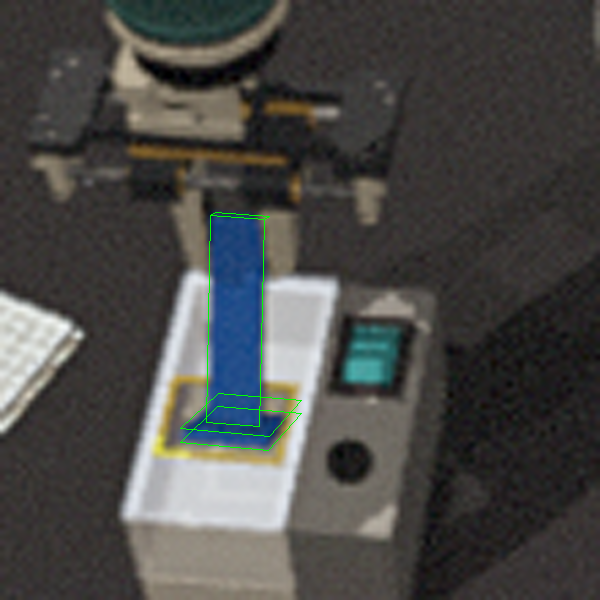

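Emit:
jog_arm --rows '[[[0.3, 0.08, 0.1], 0], [[0.5, 0.13, 0], 0], [[0.5, 0.13, 0], 0], [[0.5, 0.13, 0], 0]]' --squeeze 8

```text
clock: 22.55
tcp_pos: [0.4663, -0.1876, 0.1227]
tool_rot: [[-0.26, 0.966, -0.015], [0.966, 0.26, -0.012], [-0.008, -0.017, -1.0]]
wrist_force: [-2.1, 0.1, 2.9]
gripper_width: 0.0298
```

```bash
python3 st.py;  python3 - <<'E'
from h import *
grab("z")
E
python3 tilt.py z | tail -18; python3 fit.py z -20 4 30.7 .5 150 90 110
```

```text
t 22.55 seatframe TCP x -72.4 y 1.8 z 82.7 mm; yaw err 0.001; tilt [-0.015 -0.012]; F [-2.1  0.1  2.9]; w 29.8
scene 368
24 4 [-30.8  20.   30.1] xmin -32.5 max -29.2
32 11 [-16.4   6.5  37.9] xmin -24.5 max -13.2
40 36 [-11.3  10.   45. ] xmin -20.4 max -4.4
48 27 [-17.1   5.3  52.6] xmin -24.8 max -11.2
56 25 [-22.1   4.1  59.1] xmin -28.8 max -15.4
64 25 [-26.7   5.8  67.2] xmin -32.7 max -19.9
72 28 [-31.9   3.6  75. ] xmin -38.8 max -23.4
80 25 [-36.6   7.4  83.7] xmin -45.8 max -28.6
88 27 [-41.7   1.8  93.4] xmin -45.5 max -34.9
96 24 [-46.8   5.3  99.4] xmin -50.8 max -38.5
104 24 [-50.    8.  108.7] xmin -58.0 max -43.7
112 26 [-55.4   3.  115.8] xmin -68.5 max -47.0
120 29 [-59.3   5.2 124.3] xmin -65.4 max -52.2
128 25 [-64.8   0.7 131.8] xmin -72.7 max -60.4
136 29 [-69.4   4.1 139.4] xmin -80.4 max -61.7
top 10
```

View pics/z_fit.png

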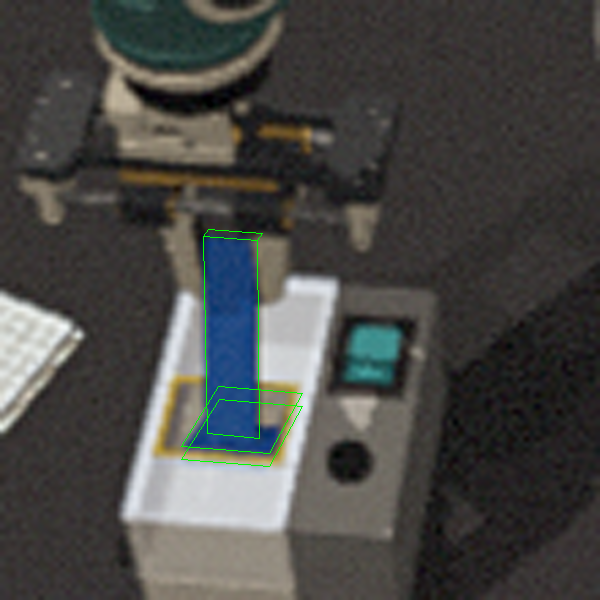

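Emit:
jog_arm --rows '[[[-0.4, -0.1, 0.1], 0], [[-0.4, -0.1, 0.0], 0], [[0.0, 0.0, -0.4], 0], [[0.3, 0.08, -0.2], 0]]' --squeeze 8

```text
clock: 22.98
tcp_pos: [0.4615, -0.189, 0.1188]
tool_rot: [[-0.261, 0.965, -0.013], [0.965, 0.261, -0.013], [-0.009, -0.015, -1.0]]
wrist_force: [-0.4, 1.2, 9.2]
gripper_width: 0.03
```

```bash
python3 st.py;  python3 - <<'E'
from h import *
grab("aa")
E
python3 tilt.py aa | tail -14; python3 fit.py aa -20 4 30.7 .5 150 90 110
```

```text
t 22.98 seatframe TCP x -77.4 y 1.7 z 78.8 mm; yaw err 0.002; tilt [-0.013 -0.013]; F [-0.4  1.2  9.2]; w 30.0
40 55 [-17.4   6.5  44.5] xmin -28.0 max -3.3
48 31 [-24.2   3.2  51.6] xmin -31.3 max -1.8
56 22 [-30.3   5.5  59.3] xmin -38.3 max -25.7
64 24 [-35.1   4.1  67.8] xmin -40.7 max -27.4
72 22 [-39.7   5.1  76. ] xmin -46.0 max -34.4
80 23 [-43.5   6.2  85.3] xmin -50.5 max -37.7
88 20 [-46.5   0.7  92. ] xmin -55.1 max -39.6
96 28 [-51.6   4.6  98.6] xmin -57.1 max -44.4
104 23 [-55.5   5.1 107.9] xmin -64.9 max -48.6
112 26 [-60.5   3.7 115.1] xmin -65.8 max -54.2
120 25 [-64.5   4.9 124.2] xmin -71.6 max -58.8
128 28 [-69.3   3.2 133.3] xmin -76.4 max -64.6
136 26 [-7.3e+01 -1.0e-01  1.4e+02] xmin -84.7 max -68.7
top 8
```

View pics/aa_fit.png

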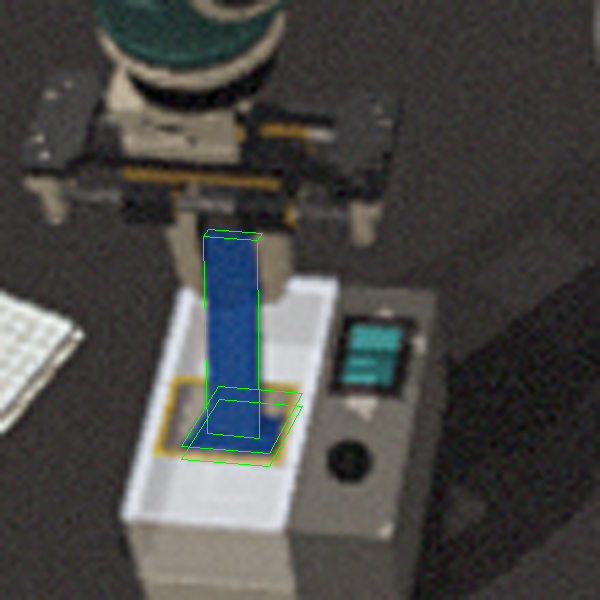

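Emit:
jog_arm --rows '[[[0.4, 0.1, -0.1], 0], [[0.7, 0.18, -0.05], 0], [[0.7, 0.18, -0.05], 0], [[0.7, 0.18, -0.15], 0]]'

```text
clock: 23.42
tcp_pos: [0.4867, -0.1829, 0.1162]
tool_rot: [[-0.26, 0.966, -0.011], [0.966, 0.259, -0.013], [-0.01, -0.014, -1.0]]
wrist_force: [0.3, 0.8, 0.6]
gripper_width: 0.0302
```

```bash
python3 st.py;  python3 - <<'E'
from h import *
grab("ab")
E
python3 tilt.py ab | tail -14; python3 fit.py ab -17 4 19 .3 150 90 110
```

```text
t 23.42 seatframe TCP x -51.4 y 1.1 z 76.2 mm; yaw err 0.001; tilt [-0.011 -0.013]; F [0.3 0.8 0.6]; w 30.2
40 24 [-15.1   7.5  43.3] xmin -22.1 max -9.3
48 19 [-16.2   1.2  53.5] xmin -20.7 max -8.8
56 24 [-19.7   7.6  60.3] xmin -25.8 max -15.5
64 17 [-22.5   4.5  67.6] xmin -27.1 max -13.8
72 26 [-26.    2.7  76.7] xmin -29.2 max -20.3
80 14 [-27.8   3.7  83.8] xmin -31.9 max -23.0
88 25 [-29.7   6.   91. ] xmin -35.0 max -23.3
96 27 [-34.    3.  100.6] xmin -42.7 max -27.9
104 14 [-36.7   6.2 108.1] xmin -42.4 max -31.0
112 26 [-37.7   2.3 116. ] xmin -43.4 max -31.0
120 22 [-42.7   5.2 124.7] xmin -47.4 max -36.9
128 23 [-44.6   3.3 132.7] xmin -58.4 max -36.2
136 26 [-46.2   0.6 139.3] xmin -56.2 max -39.6
top 0
```

View pics/ab_fit.png

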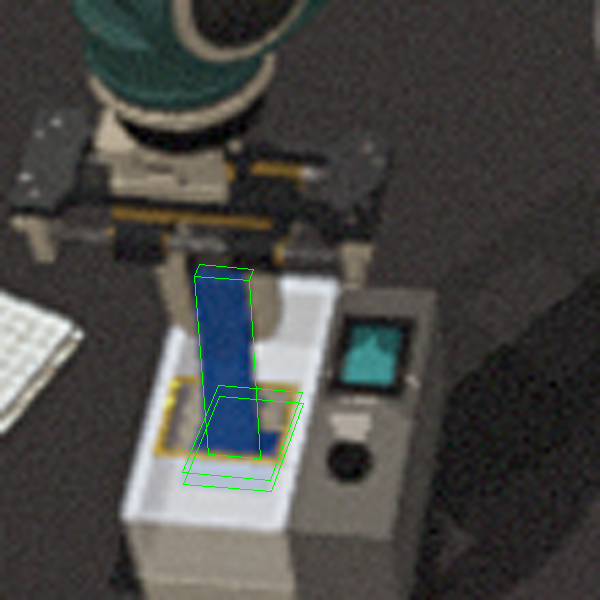

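Emit:
jog_arm --rows '[[[0.6, 0.16, -0.15], 0], [[0.7, 0.18, -0.2], 0], [[0.7, 0.18, -0.25], 0], [[0.6, 0.16, -0.3], 0], [[0.4, 0.1, -0.3], 0], [[0, 0, -0.2], 0]]'

```text
clock: 24.02
tcp_pos: [0.5214, -0.1739, 0.1009]
tool_rot: [[-0.261, 0.965, -0.009], [0.965, 0.261, -0.013], [-0.01, -0.012, -1.0]]
wrist_force: [3.9, 0.1, 11.5]
gripper_width: 0.0301
```

```bash
python3 st.py;  python3 - <<'E'
from h import *
grab("ac")
E
python3 tilt.py ac | tail -14; python3 fit.py ac -12 4 0 .0 150 90 110
```

```text
t 24.02 seatframe TCP x -15.7 y 0.8 z 60.9 mm; yaw err 0.002; tilt [-0.009 -0.013]; F [ 3.9  0.1 11.5]; w 30.1
scene 173
40 6 [-6.5 13.9 45.9] xmin -9.2 max -4.4
48 16 [-4.8  4.  53.2] xmin -8.3 max -0.5
56 11 [-5.6  5.3 60.4] xmin -7.1 max -1.3
64 14 [-4.   1.6 67.6] xmin -6.3 max -2.3
72 15 [-4.2  4.2 76.3] xmin -6.1 max -0.7
80 14 [-3.6  7.1 83.6] xmin -6.8 max -1.0
88 17 [-4.5  2.2 91.8] xmin -8.5 max -1.4
96 13 [ -3.8   4.1 100.4] xmin -7.5 max -0.3
104 18 [ -5.2   2.2 108. ] xmin -7.3 max -2.3
112 12 [ -5.1   6.2 115.8] xmin -18.5 max -2.1
120 34 [ -7.3   2.2 123.6] xmin -14.5 max -0.0
top 28
```

View pics/ac_fit.png

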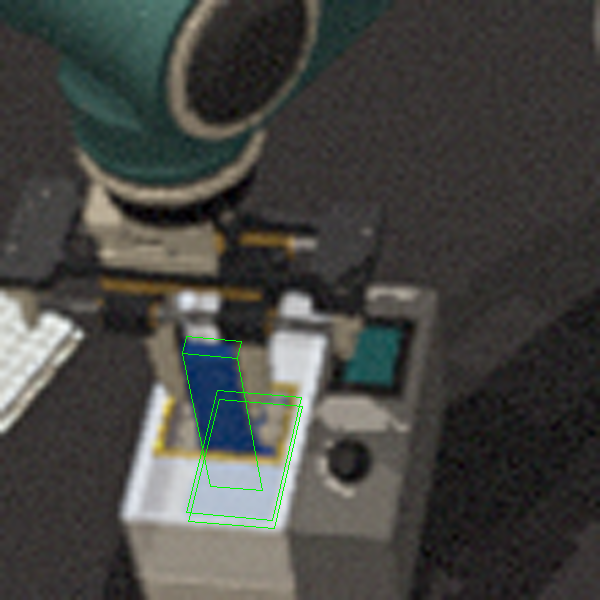

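Emit:
jog_arm --rows '[[[0.25, 0.07, 0.05], 0], [[0.3, 0.08, 0], 0], [[0.25, 0.07, 0], 0], [[0.15, 0.04, 0], 0]]' --squeeze 12

```text
clock: 24.45
tcp_pos: [0.5305, -0.1715, 0.1012]
tool_rot: [[-0.26, 0.965, -0.012], [0.965, 0.26, -0.014], [-0.01, -0.015, -1.0]]
wrist_force: [-0.3, -0.8, 0.9]
gripper_width: 0.0301
```

```bash
python3 st.py;  python3 - <<'E'
from h import *
grab("ad")
E
python3 tilt.py ad | tail -12
```

```text
t 24.45 seatframe TCP x -6.3 y 0.7 z 61.2 mm; yaw err 0.002; tilt [-0.012 -0.014]; F [-0.3 -0.8  0.9]; w 30.1
scene 146
56 16 [ 2.2  4.7 59.4] xmin -1.1 max 5.6
64 13 [ 2.7  5.2 69. ] xmin -0.1 max 5.1
72 12 [ 3.2  4.  75.8] xmin 1.3 max 5.5
80 11 [ 4.3  4.4 83.9] xmin -0.2 max 5.8
88 16 [ 4.3  2.7 91.5] xmin -0.4 max 9.0
96 11 [ 3.5 -1.  98.6] xmin 1.4 max 6.4
104 17 [  4.7   1.4 107.5] xmin 1.7 max 8.0
112 16 [  4.1   4.7 114.6] xmin 0.6 max 7.9
120 24 [  2.9   0.9 124. ] xmin -4.3 max 8.3
128 8 [  3.2   7.6 128.5] xmin 1.0 max 8.3
top 39
```

Emit:
jog_arm --rows '[[[0.1, 0.03, -0.1], 0], [[0.12, 0.03, -0.05], 0]]'

```text
clock: 24.72
tcp_pos: [0.533, -0.1711, 0.1011]
tool_rot: [[-0.26, 0.965, -0.011], [0.965, 0.26, -0.014], [-0.011, -0.014, -1.0]]
wrist_force: [-4.0, 1.1, 9.0]
gripper_width: 0.0299
```

```bash
python3 st.py
```

```text
t 24.72 seatframe TCP x -3.7 y 0.5 z 61.1 mm; yaw err 0.002; tilt [-0.011 -0.014]; F [-4.   1.1  9. ]; w 29.9
```

Emit:
jog_arm --rows '[[[0.12, 0.03, -0.05], 0], [[0.12, 0.03, -0.02], 0]]'

```text
clock: 24.88
tcp_pos: [0.5354, -0.1703, 0.1014]
tool_rot: [[-0.26, 0.965, -0.011], [0.965, 0.26, -0.014], [-0.011, -0.014, -1.0]]
wrist_force: [-2.9, 0.8, 4.7]
gripper_width: 0.0299
```

```bash
python3 st.py;  python3 - <<'E'
from h import *
grab("ae")
E
python3 tilt.py ae | tail -12
```

```text
t 24.88 seatframe TCP x -1.2 y 0.6 z 61.4 mm; yaw err 0.001; tilt [-0.011 -0.014]; F [-2.9  0.8  4.7]; w 29.9
scene 139
56 9 [ 4.3  4.3 62.4] xmin 3.0 max 6.4
64 12 [ 6.8  6.7 68.7] xmin 3.4 max 7.6
72 12 [ 7.1  1.7 77.6] xmin 5.8 max 11.1
80 14 [ 7.4  5.8 83.3] xmin 4.1 max 10.8
88 12 [ 7.1  0.7 91. ] xmin 3.2 max 9.5
96 13 [ 10.    1.5 100.7] xmin 5.4 max 10.7
104 15 [  8.3   4.2 107.7] xmin 4.4 max 13.9
112 14 [  9.2   6.4 117.5] xmin 6.8 max 12.9
120 28 [  5.7   3.4 123.6] xmin -3.3 max 13.1
128 7 [  9.1  -1.5 128.8] xmin 4.4 max 14.3
top 45
```

Emit:
jog_arm --rows '[[[-0.2, -0.05, -0.2], 0], [[-0.1, -0.03, -0.2], 0], [[0.1, 0.03, -0.05], 0]]'

```text
clock: 25.23
tcp_pos: [0.5346, -0.1709, 0.1004]
tool_rot: [[-0.26, 0.965, -0.006], [0.965, 0.26, -0.015], [-0.012, -0.01, -1.0]]
wrist_force: [-1.8, -0.5, 2.8]
gripper_width: 0.0299
```

```bash
python3 st.py;  python3 - <<'E'
from h import *
grab("af")
E
python3 tilt.py af | tail -12
```

```text
t 25.23 seatframe TCP x -2.1 y 0.2 z 60.4 mm; yaw err 0.001; tilt [-0.006 -0.015]; F [-1.8 -0.5  2.8]; w 29.9
scene 138
56 9 [ 3.5  5.5 59.6] xmin -0.1 max 5.3
64 14 [ 5.3  5.  67.3] xmin 2.4 max 6.9
72 11 [ 5.1  2.2 75.5] xmin 2.7 max 7.9
80 17 [ 6.1 -1.9 85.4] xmin 1.9 max 8.3
88 9 [ 6.   8.3 91.7] xmin 5.2 max 7.6
96 15 [  7.6  -0.1 100. ] xmin 4.0 max 11.1
104 11 [  7.8  -0.4 108.4] xmin 5.3 max 10.6
112 14 [  7.8   6.8 114.9] xmin 5.4 max 10.2
120 27 [  6.6   2.2 125. ] xmin -0.8 max 10.9
128 8 [  6.5  -1.3 129.3] xmin 2.8 max 12.6
top 51
```

Emit:
jog_arm --rows '[[[0, 0, 0], 0], [[0, 0, 0], 0], [[0, 0, 0.1], 0], [[0, 0, 0.1], 0], [[0, 0, 0.1], 0]]' --claw 0.0

```text
clock: 25.75
tcp_pos: [0.5345, -0.1707, 0.1022]
tool_rot: [[-0.26, 0.966, -0.007], [0.965, 0.26, -0.014], [-0.012, -0.011, -1.0]]
wrist_force: [0.2, 0.4, -0.7]
gripper_width: 0.0462
```

```bash
python3 st.py;  python3 - <<'E'
from h import *
grab("ag")
E
python3 tilt.py ag | tail -12;python3 fit.py ag -1 3 0 .0 150 90 110
```

```text
t 25.75 seatframe TCP x -2.1 y 0.5 z 62.2 mm; yaw err 0.001; tilt [-0.007 -0.014]; F [ 0.2  0.4 -0.7]; w 46.2
scene 147
56 16 [ 1.9  3.1 60.8] xmin -4.0 max 5.1
64 15 [ 1.5  5.9 66.9] xmin -4.2 max 4.1
72 11 [ 1.  -0.5 75.9] xmin -2.0 max 3.8
80 13 [ 1.5  5.5 85.4] xmin -1.6 max 5.1
88 20 [ 1.1  1.1 92.1] xmin -3.5 max 4.8
96 10 [  2.6   2.6 101.2] xmin 0.3 max 3.7
104 15 [  1.4   3.2 106.7] xmin -2.2 max 3.2
112 15 [  1.1   3.9 117. ] xmin -1.9 max 5.2
120 28 [ -1.3   0.5 123.5] xmin -10.5 max 3.9
top 59
```

View pics/ag_fit.png

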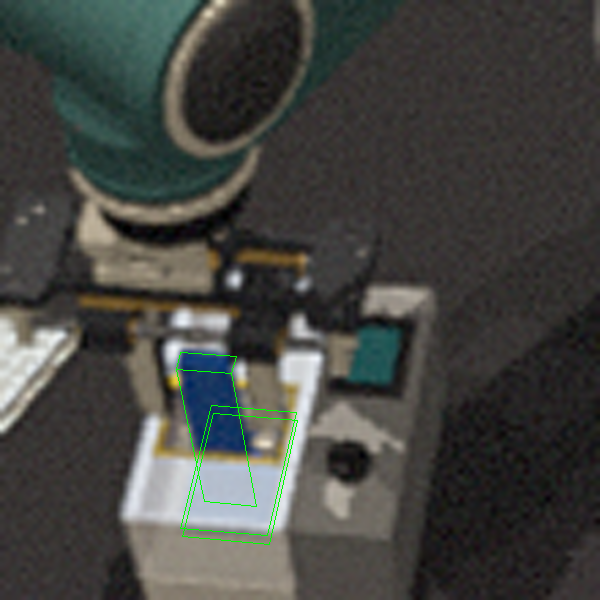

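Emit:
jog_arm --rows '[[[0, 0, -0.6], 0], [[0, 0, -0.6], 0], [[0, 0, -0.1], 0], [[0, 0, 0], 0]]'

```text
clock: 26.18
tcp_pos: [0.5345, -0.1707, 0.0877]
tool_rot: [[-0.26, 0.966, -0.007], [0.965, 0.26, -0.014], [-0.012, -0.011, -1.0]]
wrist_force: [0.2, 0.5, -0.9]
gripper_width: 0.0466
```

```bash
python3 st.py
```

```text
t 26.18 seatframe TCP x -2.1 y 0.5 z 47.7 mm; yaw err 0.001; tilt [-0.007 -0.014]; F [ 0.2  0.5 -0.9]; w 46.6
```

Emit:
jog_arm --rows '[[[0, 0, 0], 0], [[0, 0, 0], 0], [[0, 0, 0], 0], [[0, 0, 0], 0], [[0, 0, -0.05], 0]]' --claw 1 --squeeze 8

```text
clock: 26.6
tcp_pos: [0.5344, -0.1707, 0.0871]
tool_rot: [[-0.26, 0.966, -0.008], [0.965, 0.26, -0.014], [-0.011, -0.011, -1.0]]
wrist_force: [-0.8, 0.8, 6.2]
gripper_width: 0.0301
```

```bash
python3 st.py
```

```text
t 26.60 seatframe TCP x -2.2 y 0.5 z 47.1 mm; yaw err 0.001; tilt [-0.008 -0.014]; F [-0.8  0.8  6.2]; w 30.1
```

Emit:
jog_arm --rows '[[[0.1, 0.03, -0.02], 0], [[0.1, 0.03, -0.02], 0], [[0.05, 0.01, -0.02], 0]]'

```text
clock: 26.85
tcp_pos: [0.5369, -0.1702, 0.0872]
tool_rot: [[-0.26, 0.966, -0.008], [0.965, 0.26, -0.014], [-0.012, -0.011, -1.0]]
wrist_force: [-3.4, -0.2, 5.2]
gripper_width: 0.0299
```

```bash
python3 st.py;  python3 - <<'E'
from h import *
grab("ah")
E
python3 tilt.py ah | tail -12
```

```text
t 26.85 seatframe TCP x 0.3 y 0.4 z 47.2 mm; yaw err 0.001; tilt [-0.008 -0.014]; F [-3.4 -0.2  5.2]; w 29.9
scene 118
48 4 [-0.7 -2.6 54.5] xmin -1.5 max 2.1
56 9 [ 2.   5.9 61.6] xmin -0.8 max 5.0
64 10 [ 4.  -2.7 68.5] xmin 1.0 max 5.5
72 10 [ 3.1  3.8 73.8] xmin 1.6 max 5.1
80 14 [ 4.1  2.1 83. ] xmin 0.5 max 5.8
88 16 [ 4.1 -0.2 90.3] xmin 1.5 max 7.6
96 12 [ 4.6  1.1 98.7] xmin 0.3 max 8.6
104 23 [  3.9   0.4 107.6] xmin -1.0 max 8.5
112 8 [  3.5  -2.3 117.8] xmin 2.4 max 5.5
120 9 [  3.4  -3.7 122.8] xmin -0.9 max 5.7
top 47
```

Emit:
jog_arm --rows '[[[0.08, 0.02, -0.02], 0], [[0.08, 0.02, -0.02], 0]]'

```text
clock: 27.12
tcp_pos: [0.5385, -0.1697, 0.0873]
tool_rot: [[-0.26, 0.966, -0.008], [0.965, 0.26, -0.014], [-0.012, -0.011, -1.0]]
wrist_force: [-4.2, -0.9, 6.3]
gripper_width: 0.0299
```

```bash
python3 st.py
```

```text
t 27.12 seatframe TCP x 2.0 y 0.4 z 47.3 mm; yaw err 0.001; tilt [-0.008 -0.014]; F [-4.2 -0.9  6.3]; w 29.9
```

Emit:
jog_arm --rows '[[[0.08, 0.02, -0.02], 0], [[0.08, 0.02, -0.02], 0]]'

```text
clock: 27.28
tcp_pos: [0.5403, -0.1693, 0.0874]
tool_rot: [[-0.26, 0.966, -0.007], [0.965, 0.26, -0.014], [-0.012, -0.011, -1.0]]
wrist_force: [-3.6, 0.7, 5.4]
gripper_width: 0.03
```

```bash
python3 st.py;  python3 - <<'E'
from h import *
grab("ai")
E
python3 tilt.py ai | tail -12
```

```text
t 27.28 seatframe TCP x 3.8 y 0.3 z 47.4 mm; yaw err 0.001; tilt [-0.007 -0.014]; F [-3.6  0.7  5.4]; w 30.0
scene 107
56 6 [ 4.3 -0.4 60.7] xmin -0.3 max 6.3
64 10 [ 5.9  0.7 68.4] xmin 4.0 max 8.8
72 15 [ 6.1 -0.1 77. ] xmin 3.2 max 8.7
80 13 [ 5.9  1.6 85.7] xmin 2.9 max 9.3
88 12 [ 7.1  0.9 93.5] xmin 1.1 max 8.1
96 13 [ 6.4 -0.1 97.6] xmin 3.6 max 7.6
104 14 [  7.2   0.4 108.5] xmin 4.6 max 11.2
112 10 [  6.6  -1.7 115.6] xmin 5.6 max 9.6
120 12 [  7.7  -1.4 123.4] xmin 5.3 max 11.3
top 48
```

Emit:
jog_arm --rows '[[[0, 0, 0], 0], [[0, 0, 0], 0], [[0, 0, 0], 0], [[0, 0, 0], 0], [[0, 0, 0], 0], [[0, 0, 0], 0]]' --claw -0.1

```text
clock: 27.88
tcp_pos: [0.5406, -0.1691, 0.0866]
tool_rot: [[-0.26, 0.965, -0.007], [0.965, 0.26, -0.014], [-0.012, -0.01, -1.0]]
wrist_force: [-0.1, -0.8, 0.4]
gripper_width: 0.0509
```

```bash
python3 st.py;  python3 - <<'E'
from h import *
grab("aj")
E
python3 tilt.py aj | tail -12
```

```text
t 27.88 seatframe TCP x 4.2 y 0.5 z 46.6 mm; yaw err 0.001; tilt [-0.007 -0.014]; F [-0.1 -0.8  0.4]; w 50.9
scene 119
48 4 [ 0.1 15.5 53.6] xmin -3.6 max 0.7
56 12 [ 2.6  4.7 60.9] xmin 0.1 max 5.2
64 16 [ 2.3  4.2 68.5] xmin -1.2 max 4.9
72 15 [ 2.2  5.  76.6] xmin -2.0 max 5.7
80 14 [ 1.7  1.5 83.6] xmin -3.7 max 5.3
88 12 [ 3.6  4.4 92.2] xmin 0.8 max 5.5
96 18 [ 2.7  4.5 99.9] xmin 0.2 max 4.8
104 12 [  2.6   2.4 107.7] xmin 0.7 max 5.2
112 13 [  3.7   2.  114.8] xmin -0.0 max 5.6
top 54
```

Emit:
jog_arm --rows '[[[0, 0, 1], 0], [[0, 0, 2], 0], [[0, 0, 2.5], 0], [[0, 0, 2.5], 0], [[-1, 0, 2.5], 0], [[-3, 0, 1], 0], [[-3, 0, 0.5], 0], [[-3, 1, 0], 0], [[-1, 1, 0], 0]]'

```text
clock: 28.73
tcp_pos: [0.4268, -0.1488, 0.2167]
tool_rot: [[-0.261, 0.965, -0.007], [0.965, 0.26, -0.014], [-0.012, -0.011, -1.0]]
wrist_force: [0.3, 0.5, -0.1]
gripper_width: 0.0511
```

```bash
python3 st.py;  python3 - <<'E'
from h import *
o=grab("ak")
s=o["scene"][0];t=o["top"][0]
cv2.imwrite("pics/ak1.png",cv2.resize(s[130:205,160:260],(800,600),interpolation=cv2.INTER_CUBIC))
cv2.imwrite("pics/ak2.png",cv2.resize(t[160:240,285:365],(600,600),interpolation=cv2.INTER_CUBIC))
E
```

```text
t 28.73 seatframe TCP x -100.5 y 49.5 z 176.7 mm; yaw err 0.002; tilt [-0.007 -0.014]; F [ 0.3  0.5 -0.1]; w 51.1
```

View pics/ak1.png

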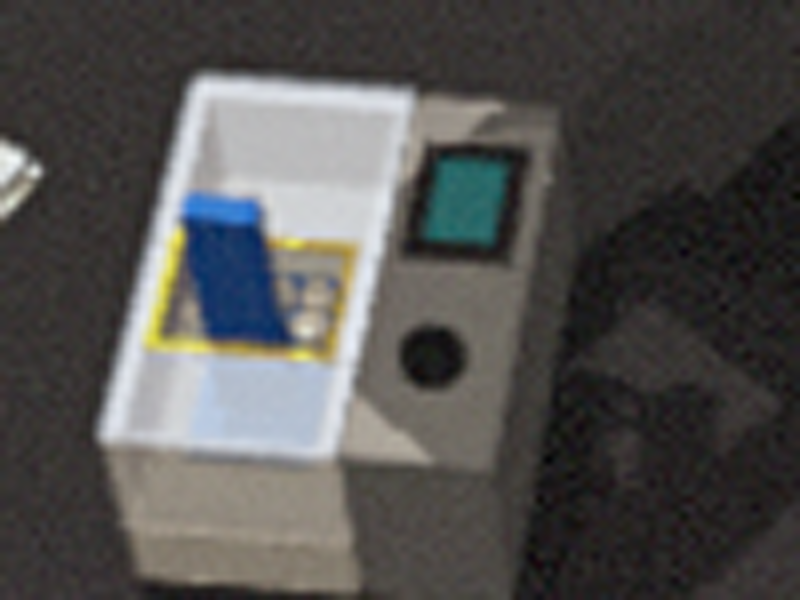

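View pics/ak2.png

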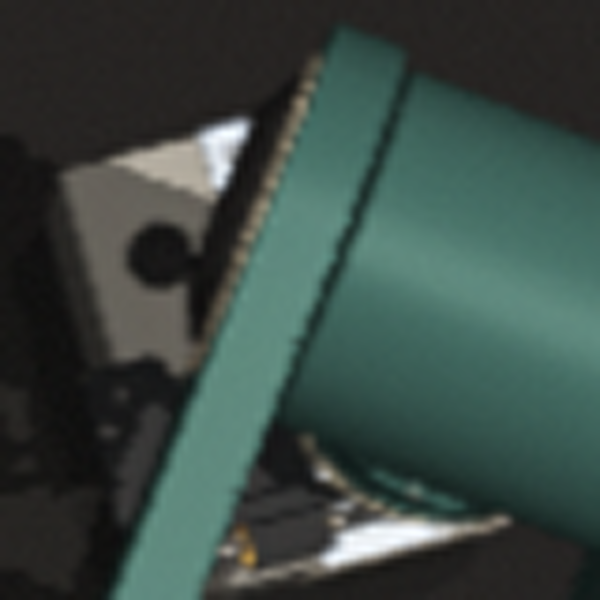

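```bash
python3 fit.py ak -2.5 2 0 0 160 130 90; python3 tilt.py ak >/dev/null; python3 - <<'E'
from h import *
SEAT=np.array([.5367,-.1706,.04]); c,s=np.cos(.262),np.sin(.262)
def S(p): d=(p-SEAT)*1e3; return np.array([d[0]*c+d[1]*s,-d[0]*s+d[1]*c,d[2]]).round(1)
def P(U,V,h): return S(onplane("scene",160+(U+.5)/8-.5,130+(V+.5)/8-.5,h))
print("top rear edge",P(184,221,.165),P(264,228,.165),"front",P(191,194,.165),P(259,201,.165))
print("rim rear outer",P(147,349,.095),P(333,358,.095),"rim front outer",P(178,232,.095),P(356,246,.095))
z=np.load("pics/ak_scene.npz"); im,d=z["p"],z["d"]
hh=cv2.cvtColor(im,cv2.COLOR_BGR2HSV); m=(hh[...,0]>105)&(hh[...,0]<122)&(hh[...,1]>140)&(d>0)
ys,xs=np.nonzero(m); Q=np.array([S(deproj("scene",u,v,d[v,u])) for u,v in zip(xs,ys)])
Q=Q[(abs(Q[:,0])<40)&(abs(Q[:,1])<40)&(Q[:,2]>56)]
F=Q[(Q[:,2]<118)]
A=np.c_[F[:,2]-62.5,F[:,1],np.ones(len(F))]
from scipy.optimize import least_squares
r=least_squares(lambda p:A@p-F[:,0],[0,0,0],loss="soft_l1",f_scale=1.5); print("face: slope z,y, x@62.5:",r.x,len(F)); print("top z",np.percentile(Q[:,2],95),"y range",np.percentile(F[:,1],[2,98]))
E
```

```text
top rear edge [  4.6  -9.9 125. ] [  4.8  19.7 125. ] front [ -8.3 -10.  125. ] [ -7.6  15.4 125. ]
rim rear outer [ 11.3 -32.6  55. ] [ 8.2 38.2 55. ] rim front outer [-46.4 -32.7  55. ] [-46.6  37.1  55. ]
face: slope z,y, x@62.5: [-4.44265286e-04 -3.01259069e-02  2.58861029e+00] 114
top z 125.39999999999999 y range [-9.596 16.296]
```

View pics/ak_fit.png

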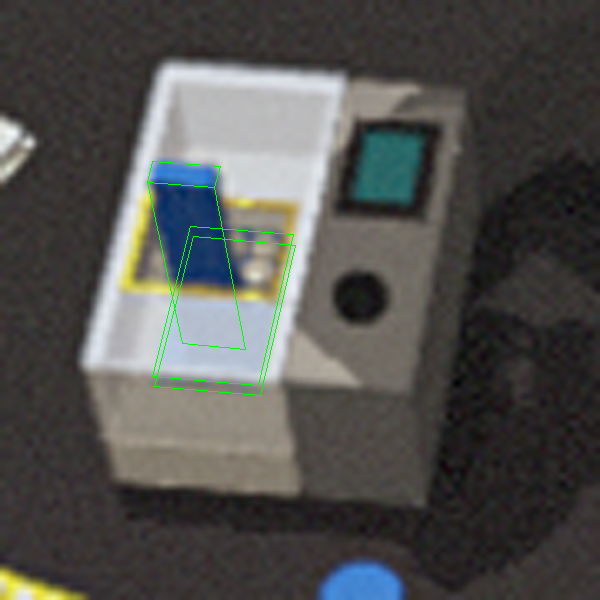

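The sled stands flat, handle front at x about -8 mm and rear face about 2 to 4 mm short of the slot's rear edge. I'll nudge it home from the front with the closed fingers, low down so it can't tip.

Emit:
jog_arm --rows '[[[1, -0.4, 0], 0], [[2, -0.8, 0], 0], [[2, -0.8, 0], 0], [[1.5, -0.6, 0], 0], [[0.6, -0.2, 0], 0], [[0, 0, 0], 0], [[0, 0, 0], 0], [[0, 0, 0], 0], [[0, 0, 0], 0]]' --claw 1 --squeeze 5

```text
clock: 29.58
tcp_pos: [0.5073, -0.1796, 0.2174]
tool_rot: [[-0.262, 0.965, -0.005], [0.965, 0.262, -0.015], [-0.013, -0.009, -1.0]]
wrist_force: [-1.0, 0.5, -0.7]
gripper_width: 0.0004
```

```bash
python3 st.py
```

```text
t 29.58 seatframe TCP x -30.7 y -1.1 z 177.4 mm; yaw err 0.004; tilt [-0.005 -0.015]; F [-1.   0.5 -0.7]; w 0.4
```

Emit:
jog_arm --rows '[[[-0.5, 0.1, 0], 0], [[-0.3, 0.1, 0], 0], [[0, 0, -2], 0], [[0, 0, -3], 0], [[0, 0, -3], 0], [[0, 0, -2.5], 0], [[0, 0, -1], 0]]'

```text
clock: 30.17
tcp_pos: [0.4964, -0.1767, 0.1043]
tool_rot: [[-0.262, 0.965, 0.005], [0.965, 0.262, -0.019], [-0.02, -0.0, -1.0]]
wrist_force: [-0.2, 0.8, -0.3]
gripper_width: 0.0005
```

```bash
python3 st.py; python3 - <<'E'
from h import *
o=grab("al"); s=o["scene"][0]
cv2.imwrite("pics/al1.png",cv2.resize(s[130:205,160:260],(800,600),interpolation=cv2.INTER_CUBIC))
E
```

```text
t 30.17 seatframe TCP x -40.5 y 4.5 z 64.3 mm; yaw err 0.004; tilt [ 0.005 -0.019]; F [-0.2  0.8 -0.3]; w 0.5
```

View pics/al1.png

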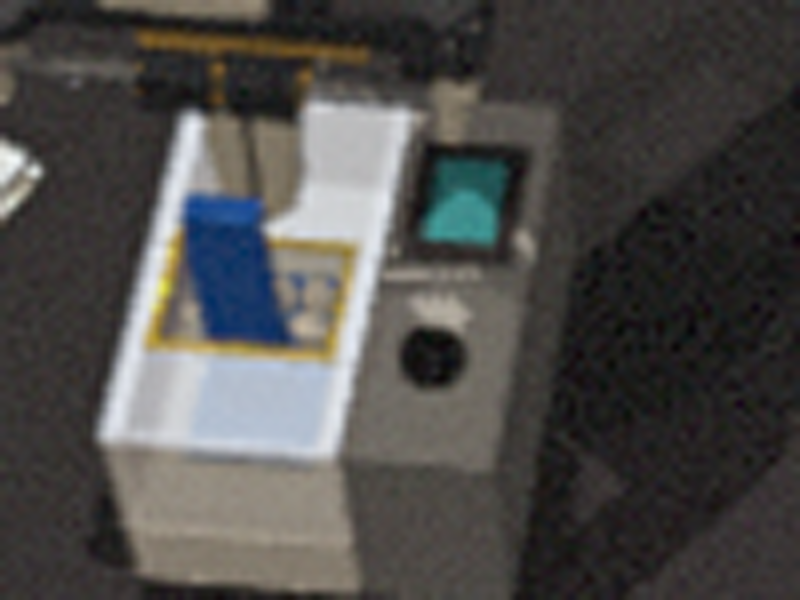

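Emit:
jog_arm --rows '[[[0.3, 0.08, -0.8], 0], [[0.5, 0.13, -0.4], 0], [[0.4, 0.1, 0], 0], [[0.3, 0.08, 0], 0], [[0.1, 0.03, 0], 0]]'

```text
clock: 30.68
tcp_pos: [0.5166, -0.1731, 0.0993]
tool_rot: [[-0.262, 0.965, 0.012], [0.965, 0.262, -0.022], [-0.024, 0.006, -1.0]]
wrist_force: [0.2, 0.1, -1.0]
gripper_width: 0.0005
```

```bash
python3 st.py
```

```text
t 30.68 seatframe TCP x -20.1 y 2.8 z 59.3 mm; yaw err 0.003; tilt [ 0.012 -0.022]; F [ 0.2  0.1 -1. ]; w 0.5
```

Emit:
jog_arm --rows '[[[0.05, 0, -0.5], 0], [[0.1, 0.03, -0.3], 0], [[0.1, 0.03, 0], 0], [[0.1, 0.03, 0], 0]]'

```text
clock: 31.02
tcp_pos: [0.5211, -0.1723, 0.0918]
tool_rot: [[-0.262, 0.965, 0.013], [0.965, 0.263, -0.023], [-0.025, 0.007, -1.0]]
wrist_force: [-1.7, -0.0, 0.7]
gripper_width: 0.0004
```

```bash
python3 st.py
```

```text
t 31.02 seatframe TCP x -15.5 y 2.4 z 51.8 mm; yaw err 0.004; tilt [ 0.013 -0.023]; F [-1.7 -0.   0.7]; w 0.4
```

Now touching (-1.7 N). Small steps until the edge stops it.

Emit:
jog_arm --rows '[[[0.08, 0.02, 0], 0], [[0.08, 0.02, 0], 0]]'

```text
clock: 31.18
tcp_pos: [0.5228, -0.1719, 0.0919]
tool_rot: [[-0.262, 0.965, 0.013], [0.965, 0.263, -0.023], [-0.025, 0.006, -1.0]]
wrist_force: [-0.5, -0.7, 0.7]
gripper_width: 0.0004
```

```bash
python3 st.py
```

```text
t 31.18 seatframe TCP x -13.8 y 2.3 z 51.9 mm; yaw err 0.003; tilt [ 0.013 -0.023]; F [-0.5 -0.7  0.7]; w 0.4
```

Emit:
jog_arm --rows '[[[0.08, 0.02, 0], 0], [[0.05, 0.01, 0], 0]]'

```text
clock: 31.35
tcp_pos: [0.5234, -0.1717, 0.0919]
tool_rot: [[-0.262, 0.965, 0.011], [0.965, 0.262, -0.023], [-0.025, 0.004, -1.0]]
wrist_force: [-7.9, -0.5, 3.6]
gripper_width: 0.0006
```

```bash
python3 st.py; python3 - <<'E'
from h import *
o=grab("am")
E
python3 tilt.py am|tail -10
```

```text
t 31.35 seatframe TCP x -13.2 y 2.3 z 51.9 mm; yaw err 0.003; tilt [ 0.011 -0.023]; F [-7.9 -0.5  3.6]; w 0.6
64 15 [ 8.8  6.3 70.2] xmin 4.3 max 11.3
72 6 [ 8.  -3.7 77.4] xmin 7.3 max 10.9
80 15 [ 9.4  4.8 83.6] xmin 6.4 max 12.0
88 14 [10.3  3.2 92.4] xmin 7.0 max 13.2
96 13 [ 11.5   4.  101.7] xmin 7.6 max 14.2
104 16 [ 12.1   3.5 107.9] xmin 8.7 max 15.6
112 12 [ 12.9   5.2 115.6] xmin 7.4 max 14.9
120 31 [ 11.1   1.8 125.3] xmin 0.8 max 16.7
128 8 [  9.3   8.9 128.3] xmin 5.1 max 15.2
top 23
```

Emit:
jog_arm --rows '[[[-0.15, -0.04, 0], 0], [[-0.2, -0.05, 0], 0], [[-0.2, -0.05, 0], 0], [[0, 0, 0], 0]]'

```text
clock: 31.78
tcp_pos: [0.5174, -0.1732, 0.0917]
tool_rot: [[-0.262, 0.965, 0.01], [0.965, 0.262, -0.023], [-0.025, 0.004, -1.0]]
wrist_force: [-0.1, -0.2, -0.2]
gripper_width: 0.0003
```

```bash
python3 st.py; python3 - <<'E'
from h import *
o=grab("an")
E
python3 tilt.py an|tail -10
```

```text
t 31.78 seatframe TCP x -19.3 y 2.5 z 51.7 mm; yaw err 0.003; tilt [ 0.01  -0.023]; F [-0.1 -0.2 -0.2]; w 0.3
56 10 [ 1.3  7.6 57.9] xmin -0.2 max 4.7
64 18 [ 3.6  4.5 67.7] xmin -0.5 max 6.3
72 13 [ 2.2  2.4 75.7] xmin 1.3 max 5.5
80 17 [ 2.6  3.4 83.7] xmin 0.0 max 5.5
88 14 [ 3.   2.8 92.3] xmin 0.7 max 6.0
96 17 [  3.2   5.7 100. ] xmin -1.3 max 5.2
104 17 [  2.9   1.3 108.8] xmin 0.1 max 7.6
112 16 [  2.    3.9 116.7] xmin -8.6 max 4.8
120 29 [  0.5   3.9 124.5] xmin -6.0 max 4.4
top 32
```

Emit:
jog_arm --rows '[[[0.15, 0.04, 0], 0], [[0.08, 0.02, 0], 0], [[0.05, 0.01, 0], 0]]'

```text
clock: 32.13
tcp_pos: [0.5206, -0.1725, 0.0921]
tool_rot: [[-0.262, 0.965, 0.011], [0.965, 0.262, -0.023], [-0.025, 0.004, -1.0]]
wrist_force: [-1.2, 0.2, 1.9]
gripper_width: 0.0009
```

```bash
python3 st.py
```

```text
t 32.13 seatframe TCP x -16.0 y 2.3 z 52.1 mm; yaw err 0.003; tilt [ 0.011 -0.023]; F [-1.2  0.2  1.9]; w 0.9
```

Emit:
jog_arm --rows '[[[0.05, 0.01, 0], 0], [[0.04, 0.01, 0], 0]]'

```text
clock: 32.3
tcp_pos: [0.5218, -0.1722, 0.0922]
tool_rot: [[-0.262, 0.965, 0.011], [0.965, 0.262, -0.023], [-0.025, 0.004, -1.0]]
wrist_force: [-1.4, 0.5, 1.1]
gripper_width: 0.0007
```

```bash
python3 st.py
```

```text
t 32.30 seatframe TCP x -14.8 y 2.3 z 52.2 mm; yaw err 0.003; tilt [ 0.011 -0.023]; F [-1.4  0.5  1.1]; w 0.7
```

```bash
python3 - <<'E'
from h import *
o=grab("ao")
E
python3 tilt.py ao|tail -10; python3 st.py
```

```text
64 11 [ 6.6  5.5 67.9] xmin 3.7 max 8.4
72 10 [ 8.2 -0.5 75.6] xmin 4.6 max 13.2
80 17 [ 7.7  7.7 84.1] xmin 4.1 max 10.5
88 10 [ 9.3  1.3 93.2] xmin 6.3 max 11.7
96 11 [ 9.2  0.9 97.9] xmin 6.2 max 11.8
104 20 [ 10.3   4.9 106.7] xmin 7.6 max 12.2
112 13 [ 10.    0.3 115.4] xmin 7.3 max 11.4
120 32 [  7.6   4.8 125.3] xmin -1.2 max 13.6
128 4 [ 10.4  -3.9 128.8] xmin 6.5 max 12.5
top 26
t 32.40 seatframe TCP x -14.8 y 2.3 z 52.1 mm; yaw err 0.003; tilt [ 0.011 -0.023]; F [-1.2 -0.2  0.4]; w 0.5
```

Emit:
jog_arm --rows '[[[0.04, 0.01, 0], 0], [[0.03, 0.01, 0], 0]]'

```text
clock: 32.57
tcp_pos: [0.5225, -0.172, 0.0921]
tool_rot: [[-0.262, 0.965, 0.011], [0.965, 0.262, -0.023], [-0.025, 0.004, -1.0]]
wrist_force: [-0.8, -0.1, 0.6]
gripper_width: 0.0006
```

```bash
python3 st.py; python3 - <<'E'
from h import *
o=grab("ap")
E
python3 tilt.py ap|tail -10; python3 st.py
```

```text
t 32.57 seatframe TCP x -14.0 y 2.3 z 52.1 mm; yaw err 0.003; tilt [ 0.011 -0.023]; F [-0.8 -0.1  0.6]; w 0.6
64 12 [ 7.8  5.  66.8] xmin 4.5 max 11.0
72 16 [ 8.7  3.2 76.6] xmin 6.1 max 10.6
80 15 [ 8.5  1.9 83.5] xmin 5.1 max 11.4
88 12 [ 9.9  5.  93.4] xmin 7.0 max 12.4
96 15 [10.6  1.5 99.4] xmin 6.8 max 12.9
104 17 [ 10.8   4.8 107.2] xmin 7.8 max 12.7
112 14 [ 10.2   5.1 115.2] xmin 6.6 max 13.0
120 27 [  8.8   4.6 124.8] xmin 1.8 max 15.1
128 5 [  7.6  -4.  129.3] xmin 6.4 max 12.3
top 25
t 32.67 seatframe TCP x -14.0 y 2.3 z 52.1 mm; yaw err 0.003; tilt [ 0.011 -0.023]; F [-2.1 -0.4  1.7]; w 0.3
```

Pushing above the cover only tips the sled. The closed fingers (about 27 to 35 mm wide) fit in the 66 mm slot ahead of the handle, so I'll lower them there and push near the foot instead.

Emit:
jog_arm --rows '[[[-0.3, -0.08, 0], 0], [[-0.5, -0.13, 0], 0], [[-0.4, -0.1, 0], 0], [[0, 0, -0.5], 0], [[0, 0, -0.6], 0]]'

```text
clock: 33.08
tcp_pos: [0.5097, -0.1756, 0.0813]
tool_rot: [[-0.262, 0.965, 0.013], [0.965, 0.262, -0.023], [-0.026, 0.006, -1.0]]
wrist_force: [0.1, -0.6, -0.1]
gripper_width: 0.0005
```

```bash
python3 st.py
```

```text
t 33.08 seatframe TCP x -27.4 y 2.2 z 41.3 mm; yaw err 0.003; tilt [ 0.013 -0.023]; F [ 0.1 -0.6 -0.1]; w 0.5
```

Emit:
jog_arm --rows '[[[0, 0, -0.5], 0], [[0, 0, -0.5], 0], [[0, 0, -0.4], 0], [[0, 0, -0.2], 0]]'

```text
clock: 33.42
tcp_pos: [0.509, -0.1753, 0.0619]
tool_rot: [[-0.262, 0.965, 0.011], [0.965, 0.262, -0.023], [-0.025, 0.005, -1.0]]
wrist_force: [-1.2, 0.1, 0.7]
gripper_width: 0.0004
```

```bash
python3 st.py; python3 - <<'E'
from h import *
o=grab("aq"); s=o["scene"][0]
cv2.imwrite("pics/aq1.png",cv2.resize(s[130:205,160:260],(800,600),interpolation=cv2.INTER_CUBIC))
E
```

```text
t 33.42 seatframe TCP x -27.9 y 2.6 z 21.9 mm; yaw err 0.003; tilt [ 0.011 -0.023]; F [-1.2  0.1  0.7]; w 0.4
```

View pics/aq1.png

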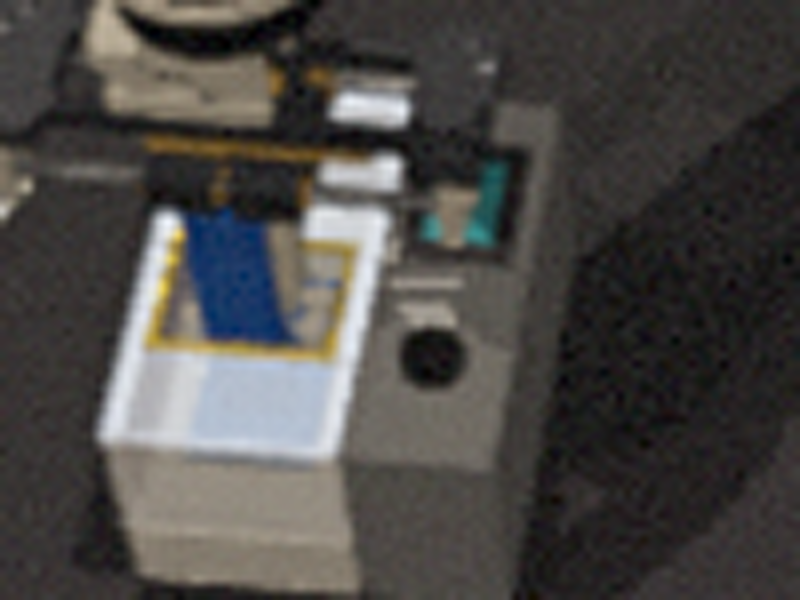

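Emit:
jog_arm --rows '[[[0.2, 0.05, 0.25], 0], [[0.4, 0.1, 0], 0], [[0.2, 0.05, 0], 0], [[0.1, 0.03, 0], 0]]'

```text
clock: 33.85
tcp_pos: [0.5192, -0.173, 0.0657]
tool_rot: [[-0.262, 0.965, 0.012], [0.965, 0.262, -0.023], [-0.025, 0.006, -1.0]]
wrist_force: [-1.2, -0.8, -0.1]
gripper_width: 0.0005
```

```bash
python3 st.py
```

```text
t 33.85 seatframe TCP x -17.5 y 2.2 z 25.7 mm; yaw err 0.003; tilt [ 0.012 -0.023]; F [-1.2 -0.8 -0.1]; w 0.5
```

Emit:
jog_arm --rows '[[[0.06, 0.02, 0], 0], [[0.05, 0.01, 0], 0]]'

```text
clock: 34.02
tcp_pos: [0.5207, -0.1725, 0.0658]
tool_rot: [[-0.262, 0.965, 0.012], [0.965, 0.262, -0.023], [-0.025, 0.005, -1.0]]
wrist_force: [-1.9, -0.4, -0.2]
gripper_width: 0.0007
```

```bash
python3 st.py; python3 - <<'E'
from h import *
o=grab("ar"); s=o["scene"][0]
E
python3 tilt.py ar|tail -8
```

```text
t 34.02 seatframe TCP x -15.9 y 2.3 z 25.8 mm; yaw err 0.003; tilt [ 0.012 -0.023]; F [-1.9 -0.4 -0.2]; w 0.7
64 14 [ 6.   6.6 68.3] xmin 3.5 max 8.8
72 13 [ 6.2  0.3 76. ] xmin 3.4 max 7.8
80 15 [ 6.7  4.2 85.7] xmin 2.4 max 9.3
88 16 [ 6.3 -2.6 91.7] xmin 1.3 max 10.9
96 16 [  6.1   4.8 100.3] xmin 4.4 max 9.2
104 14 [  6.3   2.9 107.9] xmin 3.8 max 9.3
112 12 [  7.    5.6 115.4] xmin 3.1 max 9.6
top 22
```

Emit:
jog_arm --rows '[[[0.05, 0.01, 0], 0], [[0.04, 0.01, 0], 0]]'

```text
clock: 34.28
tcp_pos: [0.5215, -0.1724, 0.0659]
tool_rot: [[-0.262, 0.965, 0.012], [0.965, 0.262, -0.023], [-0.025, 0.005, -1.0]]
wrist_force: [-1.8, 0.5, -0.1]
gripper_width: 0.0006
```

```bash
python3 st.py
```

```text
t 34.28 seatframe TCP x -15.2 y 2.2 z 25.9 mm; yaw err 0.003; tilt [ 0.012 -0.023]; F [-1.8  0.5 -0.1]; w 0.6
```

Emit:
jog_arm --rows '[[[0.05, 0.01, 0], 0], [[0.05, 0.01, 0], 0]]'

```text
clock: 34.45
tcp_pos: [0.5216, -0.1724, 0.0659]
tool_rot: [[-0.262, 0.965, 0.01], [0.965, 0.262, -0.023], [-0.025, 0.003, -1.0]]
wrist_force: [-8.2, -0.4, 3.3]
gripper_width: 0.0002
```

```bash
python3 st.py; python3 - <<'E'
from h import *
o=grab("as"); s=o["scene"][0]
E
python3 tilt.py as|tail -8
```

```text
t 34.45 seatframe TCP x -15.1 y 2.2 z 25.9 mm; yaw err 0.003; tilt [ 0.01  -0.023]; F [-8.2 -0.4  3.3]; w 0.2
64 16 [ 6.5  0.5 67.4] xmin 3.3 max 10.6
72 16 [ 6.9  5.2 76.4] xmin 4.3 max 10.7
80 14 [ 6.5  2.8 84.8] xmin 3.2 max 9.7
88 12 [ 7.3  4.2 90.9] xmin 5.5 max 10.5
96 19 [  7.1   1.1 101.5] xmin 2.8 max 10.2
104 17 [  6.1   3.8 108.6] xmin 4.3 max 9.9
112 9 [  7.2   2.3 114.5] xmin 4.7 max 10.1
top 22
```

Firm stop at the edge (8.2 N), with the handle upright and its rear face at about 6.8 mm by camera. Back off and lift.

Emit:
jog_arm --rows '[[[-0.2, -0.05, 0], 0], [[-0.4, -0.1, 0], 0], [[-0.4, -0.1, 0], 0], [[0, 0, 1], 0], [[0, 0, 2], 0], [[0, 0, 3], 0], [[0, 0, 3], 0], [[0, 0, 3], 0], [[0, 0, 2], 0], [[-2, 0, 1], 0], [[-3, 0.5, 0], 0], [[-2, 0.5, 0], 0]]'

```text
clock: 35.55
tcp_pos: [0.4381, -0.1646, 0.2284]
tool_rot: [[-0.262, 0.965, 0.012], [0.965, 0.262, -0.023], [-0.026, 0.006, -1.0]]
wrist_force: [-0.1, 0.5, 0.5]
gripper_width: 0.0004
```

```bash
python3 st.py;  python3 - <<'E'
from h import *
o=grab("at")
s=o["scene"][0]
cv2.imwrite("pics/at1.png",cv2.resize(s[130:205,160:260],(800,600),interpolation=cv2.INTER_CUBIC))
SEAT=np.array([.5367,-.1706,.04]); c,sn=np.cos(.262),np.sin(.262)
def S(p): d=(p-SEAT)*1e3; return np.array([d[0]*c+d[1]*sn,-d[0]*sn+d[1]*c,d[2]]).round(1)
d=np.load("pics/at_scene.npz")["d"]
hh=cv2.cvtColor(s,cv2.COLOR_BGR2HSV); m=(hh[...,0]>105)&(hh[...,0]<122)&(hh[...,1]>140)&(d>0)
ys,xs=np.nonzero(m); Q=np.array([S(deproj("scene",u,v,d[v,u])) for u,v in zip(xs,ys)])
Q=Q[(abs(Q[:,0])<40)&(abs(Q[:,1])<40)&(Q[:,2]>56)]; F=Q[Q[:,2]<118]
A=np.c_[F[:,2]-62.5,F[:,1],np.ones(len(F))]
from scipy.optimize import least_squares
print(least_squares(lambda p:A@p-F[:,0],[0,0,0],loss="soft_l1",f_scale=1.5).x,np.percentile(F[:,1],[2,98]),np.percentile(Q[:,2],95))
E
```

```text
t 35.55 seatframe TCP x -93.7 y 31.4 z 188.4 mm; yaw err 0.003; tilt [ 0.012 -0.023]; F [-0.1  0.5  0.5]; w 0.4
[0.00671235 0.00655218 6.48153554] [-10.474  16.63 ] 125.1
```

View pics/at1.png

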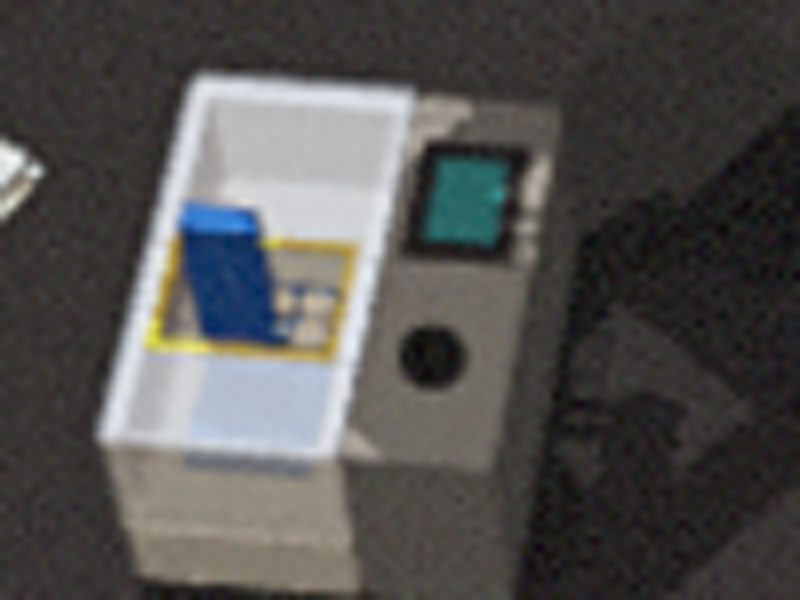

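View pics/at_scene.png

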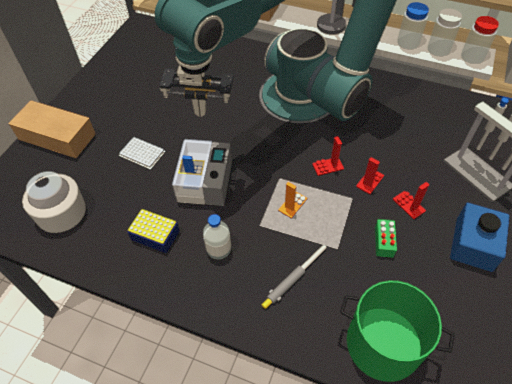

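The sled stands upright in the slot (crop handle (185–275, 205–340)), with its rear face at 6.5 mm, tilt and yaw about 0.01 and y about 3 mm. The neighbours look unmoved and the arm is clear, so I'm handing in.

```bash
python3 -c "
from cell import arm
print(arm.finish_job())"
```

```text
the job is handed in; nothing more can be done
None
```

The blue sled is in the warmer. It stands flat on the plate with its handle against the slot's rear edge and heel and toe under the cover. I handed the job in at about 35.6 s; no verdict is reported.

**How it went:**
- I tilted the sled to about 0.66 rad by turning its toe against the warmer's rear wall, then fed it toe first through the slot. I righted it on the plate and drew it to the rear, released it, and then pushed it home with the closed fingers.
- The first close went wrong because I lifted before the slow fingers had shut; the sled was not moved.
- Two grips then failed. The real fingertips stand about 18 mm above the reported TCP, not 19 mm below it, so the pads held only the top of the handle. In the first of these the sled dropped out and landed upright behind the warmer. In the second it was slipping, so I set it down and regripped lower.
- After the first release the handle was 2 to 4 mm short of the edge, and pushing above the cover only tipped it. I pushed again with the fingers down in the slot, and it slid flat to a firm stop.

**Last checks:**

| Check | Measured |
|---|---|
| Tilt | about 0.007 rad |
| Yaw against the warmer | about 0.007 rad |
| Handle rear face, seat x (edge is at 6 mm) | about 6.5 mm |
| Sideways offset (seat y) | about 3 mm |
| Handle top above the plate | 125 mm |
| Highest wrist force while touching the cover | about 14 N |
| Wrist force at the final stop | 8 N |

- The orange sled and the bystanders look unmoved in the last picture, and the gripper is clear of everything.
- The two cameras disagree on the slot's sideways position by about 4 to 5 mm, which is inside the 20 mm tolerance.

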